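# Find the heavy side of a chopper drum and hold it down

## Task

Tilt the balancing head away from you all the way to its 40-degree stop, then turn the drum by its knob to feel which side of it is heavy. Bring the heavy side to the lowest point of the slope, to within about 15 degrees, and finish while still gripping the knob there, with the drum still, so that a colleague can mark the light side. Leave the optical post, the lens can and the hand meter where they are.

Things in the scene. Friction and masses are not known exactly. Their poses are not given: they have to be found in the camera images.
- stand_foot (a point): Centre of the underside of the fixed balancing stand: grey base plate 150 x 190 mm and 12 mm thick, on it two aluminium fork cheeks (36 x 12 mm, 106 mm high) at y = +/-74 mm. Its +x axis is the way the head tilts, roughly away from the robot; z is up.
- head (a joint): Tilt of the head in the fork, in rad. 0: drum axis upright, drum lying flat. It grows as the drum's top leans to the stand's +x, away from the robot, up to the stop at 0.70 (40 degrees). A stiff friction hinge (0.6 N m) holds it wherever it is left; it starts between 0 and 0.2. The head can be tilted by carrying the knob round the hinge.
- head_pivot (a point): Point on the tilt hinge axis and on the drum axis, 90 mm above the bench, over the stand's centre. Its y axis is the hinge axis; its z axis is the drum axis, pointing out through the knob; +x is the downhill direction on the drum's face once the head is tilted. It tilts with the head.
- drum (a joint): Turn of the drum about its axis, in rad, counter-clockwise seen from the knob; at 0 the axes of drum_knob and head_pivot are parallel. No stops within three turns. Drag of about 0.14 N m, alike both ways, holds the drum wherever it is left. Feel while turning: once the hand stops, drag holds any part of the load. This value does not tell where the heavy side is.
- drum_face (a point): Centre of the drum's flat face, 30 mm from head_pivot along z. Closed aluminium drum, 104 x 34 mm, 0.9 kg. A hidden weight makes one side heavy; no look or axis tells which. Its centre (slug_c, not reported) lies 34 mm off the axis. At full tilt it pulls with 0.09 to 0.13 N m times the sine of the heavy side's angle from downhill: it resists turning that side uphill and helps it downhill.
- drum_knob (a point): Centre of the black bar knob, 54 mm from head_pivot along z. The bar is 44 mm long along this point's x axis, 14 mm thick along its y axis (grip across this), and 32 mm high along z: from 8 mm above the drum's face, on a round neck 11 mm across, up to 40 mm above the face. It turns with the drum. A hand's own off-centre weight can hide the drum's pull: compare with the same turn empty-handed.
- post: Bystander: dark steel optical post on a round foot, 52 mm across, 95 mm high; origin under its centre.
- lens_can: Bystander: black round lens can, 50 mm across, 42 mm high; origin under its centre.
- meter: Bystander: grey and black hand meter lying flat, 170 mm long along its x axis, 50 mm wide, 36 mm high; origin under it.
There are look-alikes about, which are no part of the job. What is meant by the part that bears stand_foot is not green, red or yellow, and is the smaller of those in its own colour.

How it is judged:
On the way:
1. the head is tilted to its stop (within 0.05 rad) (value of joint head above 0.65 rad), for 0.2 s.
At the end, for the whole second after the job is handed in: The head is within 0.05 rad of its 40-degree stop, the heavy side points downhill to within 15 degrees, the drum is still (under 0.05 rad/s), the fingers grip its knob (over 2 N, within 30 mm of its centre), and each bystander is within 20 mm of its start (value of joint head above 0.65 rad and x of slug_c in the frame of head_pivot above 0 m and y of slug_c in the frame of head_pivot between -0.0091 and 0.0091 m and velocity of joint drum between -0.05 and 0.05 rad/s and contact force between the fingers and drum above 2 N and distance of each of post, lens_can, meter from where it was at the start of the episode below 0.02 m and distance between the grasp point and drum_knob below 0.03 m); the arm keeps its last pose, push and grip.
It fails at once if a bystander is pushed away by more than 30 mm (distance of any of post, lens_can, meter from where it was at the start of the episode above 0.03 m).
It also fails if it takes over 72 s, if anything falls off the work surface, if the arm or the gripper's body presses on something with over 40 N, if the wrist force passes 120 N, or if a joint passes its speed limit or range.

## Robot

A 7-joint arm with a two-finger parallel gripper is mounted at the origin on the work surface. World frame = base frame: x ahead of the robot, y to its left, z up, the work surface at z = 0. Lengths are in m, angles in rad, forces in N, time in s.
With the tool pointing down it reaches from about 0.375 to 0.925 m from the base axis. Payload 3.1 kg.
Tool frame: the origin (TCP) lies on the centre line of the jaws, within the pads' length; the fingertips stand 8 mm ahead of it and the grasp point (between the pads) lies 11 mm behind it; z points along the fingers, y is the line along which they close (so a half turn about z gives the same grasp; the last joint's range is limited). The gripper opens to 85 mm and grips with 20 to 120 N. Pads are 22 mm wide; open, the fingers measure 114 mm over their backs; the gripper's body (76 mm by 85 mm) begins 54 mm behind the grasp point. The pads swing forward as they close: fully open they stand 13 mm farther back than shut.
Start: joints at [-1.415, 0.383, 0.044, 1.598, -0.018, 1.161, -0.05], TCP at [0.163, 0.629, 0.239] pointing down, gripper open.
Joint ranges: [-2.61, 2.61], [-0.41, 2.15], [-1.48, 1.57], [0, 2.5], [-1.57, 4.71], [0.05, 1.97], [-2.85, 2.85]. Speed limits (rad/s): [2.79, 2.79, 3.14, 3.14, 3.14, 3.14, 3.14].

## Interface

Orientations are given as a 3x3 rotation matrix whose columns are the frame's x, y, z axes.
In Python, from workcell import robot gives the robot as it stands.
- The arm moves only by the tool carry_out, never from a script. Its argument "targets" is a list of rows, each an object with "xyz": the shift along the tool's x, y, z in mm, a list of three; "twist": the turn about the tool's z in rad. In form: [{"xyz": [tx, ty, tz], "twist": twist}, ...]. A call has 1 to 5 rows; each row shifts and turns the commanded pose from where the row before left it, along the tool's axes as they then stand; what a row does not reach is not made up. A row lasts 1/8 s, in which the tool goes at most 62.5 mm and 10.7 degrees, less where a joint would pass 70% of its speed; a pose out of reach is approached as far as the arm can. A call is refused whole if a number of a shift passes 62.5 or a number of a turn 0.188, either way. A call with a gripper value outside its range is refused whole. "hand" is the finger opening in mm, from 0 to 85.4, set as the call begins (left out, the last holds). The fingers move at their own pace and stop on an object; "squeeze" is the grip in N (left out, the last holds). Time passes only in rows, so rows that do not move let the fingers close. It gives the time, the measured TCP pose, the force, the opening and the grip force at its end, in the units of the state.
- robot.sense(): the state, without advancing time (a new reading comes with each control period).
- robot.grab_frame(name): name is "scene" or "side" or "wrist"; returns a dict with "color" (480x640x3 uint8, red, green, blue), "fx", "fy", "cx", "cy" (pixels), "rvec" (rotation vector, rad) and "tvec" (3), from world to camera coordinates, as OpenCV has them. Camera axes: x right, y down, z forward; pixel columns grow to the right and rows downward; lengths in m; the calibration is good to about 2 mm. A picture is of the moment at which its call begins. There is no depth.
- robot.finish_job(): hands the job in; it is judged then, once.
The state is a dict: "clock": time; "joints": joint angles; "joint_vel": joint speeds; "tau": joint torques, N m; "tool_pos": TCP position; "tcp_rot": TCP orientation; "force": force on the tool from outside, world axes, zero at the start; "moment": the same for the moment, N m; "finger_gap": finger opening in m; "finger_force": force on a finger pad.
Only numpy, scipy, OpenCV 4.12 (cv2) and the standard library are available. Lean on these libraries where they do the work, as an engineer would, in place of code of your own. Each camera call takes 0.05 s, during which the arm holds its last target. There are 200 camera calls.

## Working session

There is one attempt and no reset: what is moved stays moved. The work goes in short steps, Python scripts to look and compute and a tool call to move; the robot and the scene stay as the last step left them, time stands still between calls to the robot, and variables do not carry over. Pictures are saved under pics/ and viewed, at most 10 in all, crops included, and the job is handed in when it is done.

Besides the shell and the picture viewer there is one more tool, called as name(argument=value, ...) on one line, values as JSON. carry_out: Moves the arm, as the interface text tells. Its arguments: {"type":"object","properties":{"targets":{"type":"array","items":{"type":"object","properties":{"xyz":{"type":"array","items":{"type":"number"}},"twist":{"type":"number"}}}},"hand":{"type":"number"},"squeeze":{"type":"number"}},"required":["targets"]}

```bash
mkdir -p pics; ls; python3 - <<'E'
from workcell import robot
import cv2,numpy as np
s=robot.sense();print({k:np.round(v,3).tolist() for k,v in s.items()})
for n in ["scene","side"]:
    f=robot.grab_frame(n);cv2.imwrite(f"pics/{n}0.png",f["color"][:,:,::-1]);print(n,[f[k] for k in("fx","fy","cx","cy","rvec","tvec")])
E
```

```text
pics
{'clock': 0.0, 'joints': [-1.415, 0.384, 0.044, 1.6, -0.018, 1.161, -0.05], 'joint_vel': [0.0, 0.001, 0.0, -0.002, -0.001, 0.001, -0.001], 'tau': [-0.0, -43.347, 1.024, -24.951, 0.011, 0.011, 0.0], 'tool_pos': [0.163, 0.628, 0.238], 'tcp_rot': [[-0.968, 0.251, -0.001], [0.251, 0.968, -0.003], [-0.0, -0.003, -1.0]], 'force': [0.273, -0.697, 0.497], 'moment': [0.03, -0.009, -0.015], 'finger_force': 0.0, 'finger_gap': 0.085}
scene [552.2739765198643, 552.2739765198643, 318.10651753308014, 228.75101353826065, array([ 0.67920169,  2.7135742 , -1.03795846]), array([ 0.48764208, -0.11815331,  1.33474512])]
side [529.5020395175338, 529.5020395175338, 315.1761280045992, 232.3239103444983, array([ 2.23086982, -0.81324946,  0.313607  ]), array([-0.41422848,  0.3227318 ,  0.93741947])]
```

View pics/scene0.png

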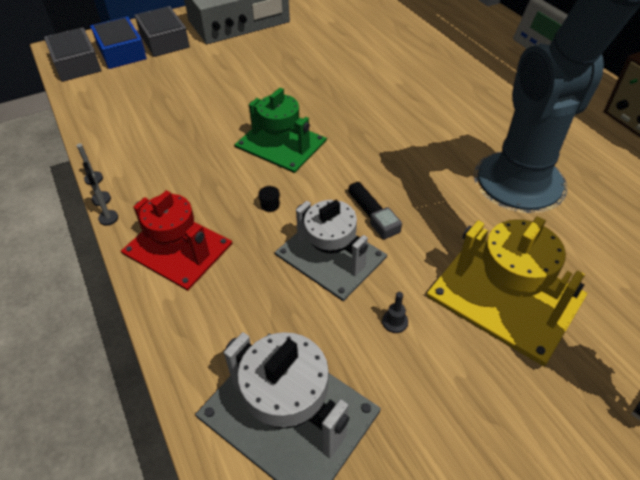

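View pics/side0.png

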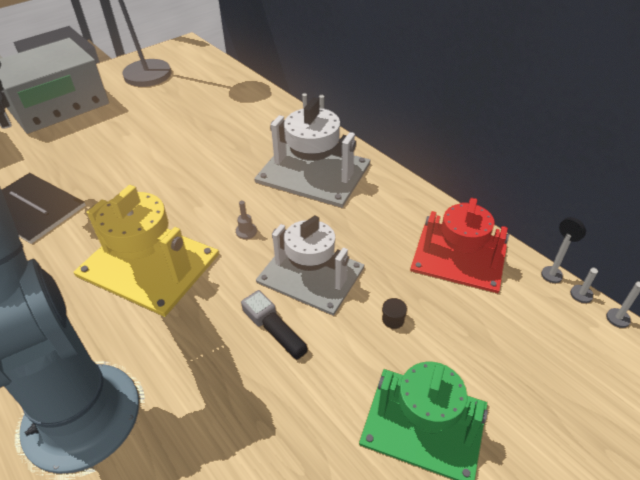

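The candidates are:
- **Grey:** scene (330,240), side (310,255).
- **Larger grey:** scene (285,385), side (313,150).
- **Red:** scene (170,235).
- **Green:** scene (280,130).
- **Yellow:** scene (520,270).

I choose the smaller grey one, in the middle. Next to it are the meter (scene 375,208), the can (269,198) and the post (396,315). I'll check it in close crops.

```bash
python3 - <<'E'
import cv2,numpy as np
a=cv2.imread("pics/scene0.png")[180:310,260:420];b=cv2.imread("pics/side0.png")[200:330,235:395]
cv2.imwrite("pics/crop0.png",np.hstack([cv2.resize(x,(400,325),interpolation=cv2.INTER_CUBIC) for x in (a,b)]))
E
```

```text
(no output)
```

View pics/crop0.png

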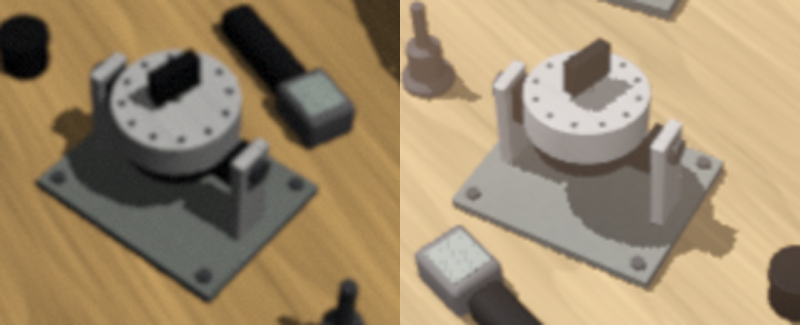

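```bash
cat > h.py <<'E'
import cv2,numpy as np
from workcell import robot
cam={"scene":(552.274,318.1065,228.751,[0.67920169,2.7135742,-1.03795846],[0.48764208,-0.11815331,1.33474512]),
"side":(529.502,315.1761,232.3239,[2.23086982,-0.81324946,0.313607],[-0.41422848,0.3227318,0.93741947])}
def ray(n,u,v,c=None):
    f,cx,cy,r,t=c or cam[n];R=cv2.Rodrigues(np.array(r))[0]
    return -R.T@np.array(t),R.T@np.array([(u-cx)/f,(v-cy)/f,1])
def onz(n,u,v,z):
    o,d=ray(n,u,v);return o+d*(z-o[2])/d[2]
def tri(p,q,cp=None,cq=None):
    o1,d1=ray("scene",*p,c=cp);o2,d2=ray("side",*q,c=cq)
    A=np.array([d1,-d2]).T;s=np.linalg.lstsq(A,o2-o1,rcond=None)[0]
    a,b=o1+s[0]*d1,o2+s[1]*d2;return (a+b)/2,np.linalg.norm(a-b)
def st():
    s=robot.sense();return s
E
python3 - <<'E'
from h import *
np.set_printoptions(precision=4,suppress=True)
S=lambda u,v:(260+u/2.5,180+v/2.5)
T=lambda u,v:(235+u/2.5,200+v/2.5)
a=[onz("scene",*S(*p),.012) for p in [(38,183),(209,297),(316,187)]]
b=[onz("side",*T(*p),.012) for p in [(53,203),(248,284),(322,163)]]
for q in(a,b):
    for p in q:print(p)
    print(np.linalg.norm(q[0]-q[1]),np.linalg.norm(q[1]-q[2]),"centre",(q[0]+q[2])/2)
print("knob",tri(S(174,78),T(187,67)))
print("face",tri(S(177,100),T(187,95)))
for n,p in [("can scene",(269,198)),("post",(396,322)),("meterhead",(383,222)),("metertail",(357,190))]: print(n,onz("scene",*p,.02))
print("post top",tri((399,296),(242,203)), "can",onz("side",394,313,.02),"meter",onz("side",259,305,.03),onz("side",298,348,.02))
E
```

```text
[ 0.6201 -0.0654  0.012 ]
[0.5495 0.1057 0.012 ]
[0.4143 0.0511 0.012 ]
0.18507989682311465 0.1457558485827682 centre [ 0.5172 -0.0072  0.012 ]
[0.4084 0.0412 0.012 ]
[ 0.4794 -0.1311  0.012 ]
[ 0.6142 -0.0749  0.012 ]
0.18635595185832673 0.14609386336218194 centre [ 0.5113 -0.0168  0.012 ]
knob (array([ 0.5185, -0.0101,  0.1422]), np.float64(0.0005134426756635735))
face (array([ 0.5154, -0.0119,  0.1135]), np.float64(0.0016045868597722428))
can scene [ 0.5658 -0.2156  0.02  ]
post [0.4908 0.2039 0.02  ]
meterhead [ 0.3747 -0.0262  0.02  ]
metertail [ 0.3739 -0.141   0.02  ]
post top (array([0.4849, 0.1932, 0.0887]), np.float64(0.00030302156088854047)) can [ 0.5672 -0.2117  0.02  ] meter [ 0.3695 -0.0271  0.03  ] [ 0.3707 -0.1515  0.02  ]
```

The chosen stand measures about 147 x 186 mm, so it is the small grey one. Its pivot is near (0.514, -0.012), and its +x heading is about 22°. I'll move above it.

carry_out(targets=[{"xyz":[0,0,-50]},{"xyz":[-20,-22,-15]},{"xyz":[-40,-42,0]},{"xyz":[-42,-44,0]},{"xyz":[-42,-44,0]}])

```text
invalid input at $.targets[0]: expected keys xyz, twist
```

carry_out(targets=[{"xyz":[-42,-44,0]},{"xyz":[-42,-44,0]},{"xyz":[-42,-44,0]},{"xyz":[-42,-44,0]},{"xyz":[-42,-44,0]}])

```text
invalid input at $.targets[0]: expected keys xyz, twist
```

carry_out(targets=[{"xyz":[-42,-44,0]},{"xyz":[-42,-44,0]},{"xyz":[-40,-44,0]},{"xyz":[-22,-28,0]},{"xyz":[0,0,0]}])

```text
invalid input at $.targets[0]: expected keys xyz, twist
```

```bash
python3 - <<'E'
from h import *
np.set_printoptions(precision=4,suppress=True)
s=st();print(s["clock"],s["tool_pos"],s["tcp_rot"],s["joints"],s["force"],s["moment"])
f=robot.grab_frame("wrist");cv2.imwrite("pics/w1.png",f["color"][:,:,::-1]);print([f[k] for k in("fx","cx","cy","rvec","tvec")])
E
```

```text
0.1 [0.163  0.6284 0.238 ] [[-0.968   0.251  -0.0005]
 [ 0.251   0.968  -0.0024]
 [-0.0001 -0.0024 -1.    ]] [-1.4148  0.3838  0.0438  1.5994 -0.0179  1.1612 -0.0499] [ 0.1465  0.0042 -0.1264] [ 0.0509 -0.0169  0.0198]
[340.274998366917, 314.6743074968933, 240.78825850872587, array([-2.2946, -1.7744, -0.2546]), array([-0.6477, -0.0361,  0.3799])]
```

View pics/w1.png

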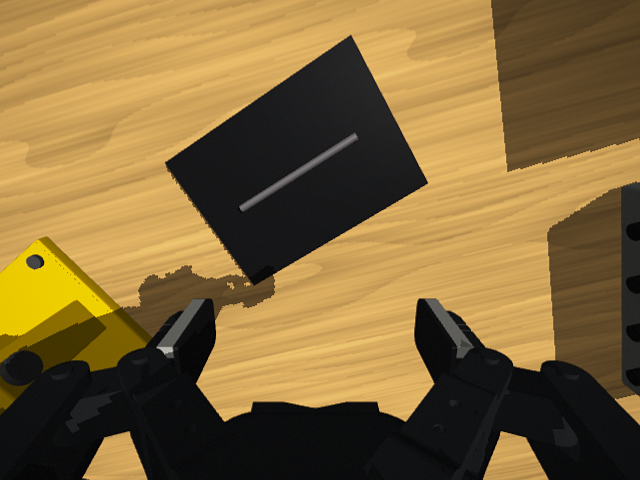

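The moves were refused because every row needs both keys. The picture shows the start spot, with the yellow stand at lower left. Resending.

carry_out(targets=[{"xyz":[0,0,-50],"twist":0},{"xyz":[-20,-22,-15],"twist":0},{"xyz":[-40,-42,0],"twist":0},{"xyz":[-42,-44,0],"twist":0},{"xyz":[-42,-44,0],"twist":0}])

```text
clock: 0.78
tool_pos: [0.2652, 0.444, 0.304]
tcp_rot: [[-0.968, 0.251, 0.0], [0.251, 0.968, -0.0], [-0.0, -0.0, -1.0]]
force: [0.4, -0.2, -0.4]
finger_gap: 0.0857
finger_force: 0.0
```

carry_out(targets=[{"xyz":[-42,-44,0],"twist":0},{"xyz":[-42,-44,0],"twist":0},{"xyz":[-42,-44,0],"twist":0},{"xyz":[-42,-44,0],"twist":0},{"xyz":[-42,-44,0],"twist":0}])

```text
clock: 1.4
tool_pos: [0.4129, 0.1782, 0.3042]
tcp_rot: [[-0.968, 0.251, 0.0], [0.251, 0.968, 0.001], [0.0, 0.001, -1.0]]
force: [1.5, -0.2, -0.3]
finger_gap: 0.0853
finger_force: 0.0
```

carry_out(targets=[{"xyz":[-42,-44,0],"twist":0},{"xyz":[-42,-44,0],"twist":0},{"xyz":[-40,-44,0],"twist":0},{"xyz":[-22,-28,0],"twist":0},{"xyz":[0,0,0],"twist":0}])

```text
clock: 2.02
tool_pos: [0.514, -0.0155, 0.3043]
tcp_rot: [[-0.966, 0.259, 0.0], [0.259, 0.966, -0.002], [-0.001, -0.002, -1.0]]
force: [-0.6, 0.7, 0.0]
finger_gap: 0.0855
finger_force: 0.0
```

```bash
python3 - <<'E'
from h import *
np.set_printoptions(precision=4,suppress=True)
s=st();print(s["clock"],s["tool_pos"],s["tcp_rot"],s["joints"],s["force"],s["moment"])
f=robot.grab_frame("wrist");cv2.imwrite("pics/w2.png",f["color"][:,:,::-1]);print([f[k] for k in("fx","cx","cy","rvec","tvec")])
E
```

```text
2.025 [ 0.514  -0.0155  0.3043] [[-0.966   0.2585  0.0001]
 [ 0.2585  0.966  -0.0017]
 [-0.0006 -0.0016 -1.    ]] [-0.7235  0.0627  0.7087  1.8696 -0.0415  1.2246  1.3076] [-0.5539  0.7094  0.0455] [0.0714 0.0136 0.0304]
[340.274998366917, 314.6743074968933, 240.78825850872587, array([-2.3012, -1.7649, -0.2546]), array([-0.117 , -0.5349,  0.299 ])]
```

View pics/w2.png

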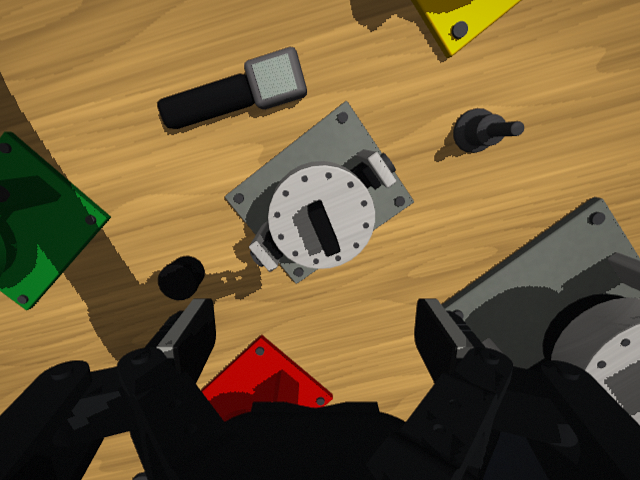

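The view shows the small stand at (321,205). The drum face centre is about (321,215), and the bar's top runs from about (316,203) to (334,252). The meter is at (230,90), the can at (181,278) and the post at (478,130).

```bash
python3 - <<'E'
from h import *
np.set_printoptions(precision=4,suppress=True)
c=(340.275,314.674,240.788,[-2.3012,-1.7649,-0.2546],[-0.117,-0.5349,0.299])
def on(u,v,z):
    o,d=ray("",u,v,c);return o+d*(z-o[2])/d[2]
a,b=on(309,206,.158),on(327,255,.158);print("edgeL",np.degrees(np.arctan2(*(b-a)[1::-1])),np.linalg.norm(b-a))
a,b=on(325,202,.158),on(339,249,.158);print("edgeR",np.degrees(np.arctan2(*(b-a)[1::-1])),np.linalg.norm(b-a))
print("knobtop",on(324,228,.158),"face",on(321,215,.119))
q=[on(*p,.012) for p in [(225,196),(346,102),(413,203),(297,283)]]
for p in q:print(p)
print("centre",sum(q)/4)
for i,j in[(0,1),(3,2)]:d=q[i]-q[j];print("yaw y-axis",np.degrees(np.arctan2(d[1],d[0])),np.linalg.norm(d))
E
```

```text
edgeL 4.659102603734744 0.045943607426033574
edgeR 1.8577158159694642 0.04298431219241791
knobtop [ 0.515  -0.0087  0.158 ] face [ 0.5118 -0.0099  0.119 ]
[ 0.4797 -0.1248  0.012 ]
[0.4121 0.0483 0.012 ]
[0.5498 0.1023 0.012 ]
[ 0.6174 -0.0696  0.012 ]
centre [ 0.5147 -0.0109  0.012 ]
yaw y-axis -68.66449570977554 0.18576658056045803
yaw y-axis -68.55343689810513 0.18474187483472426
```

Pivot is about (0.515, -0.011), stand yaw 21.5°, and bar yaw about 3.3°. The tilt is close to 0. I'll align with the bar, descend to TCP z ≈ 0.139 and grip gently.

carry_out(targets=[{"xyz":[0,0,40],"twist":-0.16},{"xyz":[0,0,40],"twist":-0.16},{"xyz":[-1,5,40],"twist":0},{"xyz":[0,0,25],"twist":0},{"xyz":[0,0,20],"twist":0}], hand=50, squeeze=25)

```text
clock: 2.7
tool_pos: [0.5129, -0.0036, 0.1375]
tcp_rot: [[-0.998, -0.07, -0.003], [-0.07, 0.998, 0.001], [0.003, 0.001, -1.0]]
force: [-0.5, 0.1, 0.5]
finger_gap: 0.0502
finger_force: 0.0
```

carry_out(targets=[{"xyz":[0,0,0],"twist":0},{"xyz":[0,0,0],"twist":0},{"xyz":[0,0,0],"twist":0},{"xyz":[0,0,0],"twist":0},{"xyz":[0,0,0],"twist":0}], hand=0)

```text
clock: 3.32
tool_pos: [0.5135, -0.0094, 0.1392]
tcp_rot: [[-0.998, -0.066, -0.001], [-0.066, 0.998, -0.005], [0.001, -0.005, -1.0]]
force: [0.1, -5.2, -6.2]
finger_gap: 0.0136
finger_force: 25.6
```

```bash
cat > p.py <<'E'
from h import *
np.set_printoptions(precision=4,suppress=True)
s=st()
x=s["tcp_rot"][:,0] if hasattr(s["tcp_rot"],"shape") else np.array(s["tcp_rot"])[:,0]
print(round(s["clock"],2),"pos",s["tool_pos"],"yaw",round(np.degrees(np.arctan2(x[1],x[0])),2),"F",np.round(s["force"],2),"M",np.round(s["moment"],3),"gap",s["finger_gap"],s["finger_force"],"j",s["joints"])
E
python3 p.py
```

```text
3.33 pos [ 0.5135 -0.0094  0.1392] yaw -176.22 F [ 0.12 -5.19 -6.23] M [-1.622  0.019  0.071] gap 0.013629398958447907 25.586093366146088 j [-0.6405  0.2888  0.6565  2.0364 -0.22    0.8866  1.773 ]
```

Gripped: gap 13.6 mm, 25 N. I'll turn the bar square to the hinge (yaw 201.5°).

carry_out(targets=[{"xyz":[0,0,0],"twist":-0.1},{"xyz":[0,0,0],"twist":-0.1},{"xyz":[0,0,0],"twist":-0.11},{"xyz":[0,0,0],"twist":0},{"xyz":[0,0,0],"twist":0}])

```text
clock: 3.95
tool_pos: [0.5137, -0.0109, 0.1393]
tcp_rot: [[-0.931, -0.365, 0.0], [-0.365, 0.931, -0.005], [0.002, -0.005, -1.0]]
force: [1.0, -7.1, -6.7]
finger_gap: 0.0135
finger_force: 24.7
```

```bash
python3 p.py
```

```text
3.95 pos [ 0.5137 -0.0109  0.1393] yaw -158.6 F [ 1.02 -7.09 -6.73] M [-1.395 -0.144  0.052] gap 0.01352860455266765 24.746516346931458 j [-0.5905  0.2796  0.6003  2.0345 -0.196   0.8837  2.0609]
```

Now I'll carry the knob round the hinge on a 60 mm arc, away from the robot along −tool x.

carry_out(targets=[{"xyz":[-5.4,0,0.2],"twist":0},{"xyz":[-5.4,0,0.7],"twist":0},{"xyz":[-5.3,0,1.2],"twist":0},{"xyz":[-5.1,0,1.7],"twist":0},{"xyz":[0,0,0],"twist":0}])

```text
clock: 4.58
tool_pos: [0.529, -0.005, 0.1361]
tcp_rot: [[-0.931, -0.364, -0.011], [-0.364, 0.931, -0.006], [0.013, -0.002, -1.0]]
force: [-10.7, -9.8, 9.7]
finger_gap: 0.0134
finger_force: 28.4
```

```bash
python3 p.py
```

```text
4.58 pos [ 0.529  -0.005   0.1361] yaw -158.65 F [-10.68  -9.77   9.75] M [-2.052  2.397  0.077] gap 0.01342137479275804 28.37484061717987 j [-0.5818  0.3222  0.5906  1.993  -0.219   0.9015  2.0674]
```

carry_out(targets=[{"xyz":[-5.0,0,2.0],"twist":0},{"xyz":[-4.8,0,2.5],"twist":0},{"xyz":[-4.5,0,2.9],"twist":0},{"xyz":[-4.3,0,3.3],"twist":0},{"xyz":[-4,0,3],"twist":0}])

```text
clock: 5.2
tool_pos: [0.5516, 0.004, 0.1236]
tcp_rot: [[-0.931, -0.365, -0.008], [-0.365, 0.931, -0.005], [0.009, -0.002, -1.0]]
force: [-9.5, -8.8, 11.7]
finger_gap: 0.0136
finger_force: 31.1
```

carry_out(targets=[{"xyz":[-3,0,2],"twist":0},{"xyz":[0,0,0],"twist":0},{"xyz":[0,0,0],"twist":0}])

```text
clock: 5.58
tool_pos: [0.5544, 0.0051, 0.1212]
tcp_rot: [[-0.931, -0.365, -0.007], [-0.365, 0.931, -0.005], [0.009, -0.002, -1.0]]
force: [-7.2, -8.6, 8.8]
finger_gap: 0.0135
finger_force: 30.8
```

```bash
python3 p.py; python3 - <<'E'
from h import *
f=robot.grab_frame("side")["color"][:,:,::-1];g=robot.grab_frame("scene")["color"][:,:,::-1]
cv2.imwrite("pics/t1.png",np.hstack([cv2.resize(f[160:340,210:400],(400,379),interpolation=2),cv2.resize(g[140:320,240:430],(400,379),interpolation=2)]))
E
```

```text
5.58 pos [0.5544 0.0051 0.1212] yaw -158.61 F [-7.24 -8.62  8.84] M [-1.805  1.992  0.028] gap 0.013523381732743566 30.788385272026062 j [-0.5644  0.3903  0.5687  1.9444 -0.2605  0.8881  2.0817]
```

View pics/t1.png

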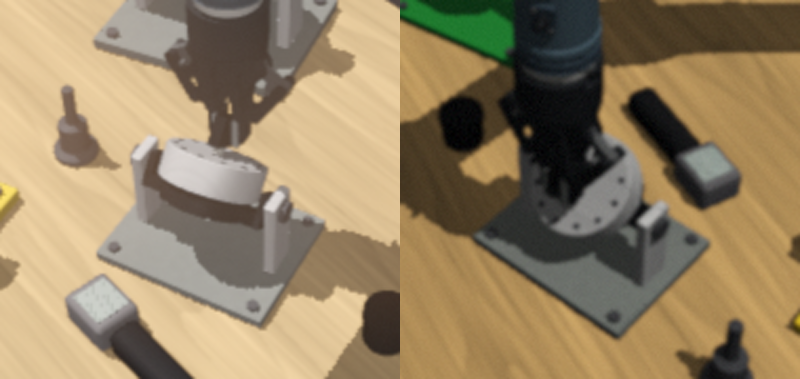

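The drum leans well away from the robot in both views. I'll push a little further to confirm the stop.

carry_out(targets=[{"xyz":[-3,0,2.5],"twist":0},{"xyz":[-3,0,2.5],"twist":0},{"xyz":[0,0,0],"twist":0},{"xyz":[0,0,0],"twist":0}])

```text
clock: 6.18
tool_pos: [0.5565, 0.006, 0.119]
tcp_rot: [[-0.931, -0.364, -0.017], [-0.364, 0.931, -0.004], [0.017, 0.002, -1.0]]
force: [-23.3, -9.0, 33.4]
finger_gap: 0.0132
finger_force: 34.3
```

```bash
python3 p.py
```

```text
6.17 pos [0.5565 0.006  0.119 ] yaw -158.66 F [-23.33  -9.    33.38] M [-2.085  4.785  0.163] gap 0.013200265754472019 34.27335977554321 j [-0.5593  0.4029  0.5658  1.9335 -0.2677  0.8977  2.0857]
```

Force jumped to about 40 N with almost no motion, so the head is at the stop. I'll relax, open, back off upward, take the empty-hand baseline and look.

carry_out(targets=[{"xyz":[4,0,-3],"twist":0},{"xyz":[3,0,-3],"twist":0},{"xyz":[0,0,0],"twist":0}])

```text
clock: 6.55
tool_pos: [0.5557, 0.0057, 0.1203]
tcp_rot: [[-0.931, -0.365, -0.0], [-0.365, 0.931, -0.006], [0.002, -0.005, -1.0]]
force: [0.3, -8.2, -8.3]
finger_gap: 0.0133
finger_force: 28.3
```

carry_out(targets=[{"xyz":[0,0,0],"twist":0},{"xyz":[0,0,0],"twist":0},{"xyz":[0,0,-40],"twist":0},{"xyz":[0,0,-40],"twist":0},{"xyz":[0,0,0],"twist":0}], hand=50)

```text
clock: 7.18
tool_pos: [0.5606, 0.0118, 0.2056]
tcp_rot: [[-0.929, -0.369, 0.01], [-0.369, 0.929, 0.003], [-0.01, -0.001, -1.0]]
force: [0.9, 0.3, 0.3]
finger_gap: 0.0502
finger_force: 0.0
```

carry_out(targets=[{"xyz":[0,0,0],"twist":0},{"xyz":[0,0,0],"twist":0},{"xyz":[0,0,0],"twist":0}])

```text
clock: 7.55
tool_pos: [0.556, 0.0107, 0.1995]
tcp_rot: [[-0.93, -0.368, -0.002], [-0.368, 0.93, -0.001], [0.002, 0.0, -1.0]]
force: [0.3, -0.1, -0.0]
finger_gap: 0.05
finger_force: 0.0
```

```bash
python3 p.py; python3 - <<'E'
from h import *
f=robot.grab_frame("wrist");print([f[k].tolist() for k in("rvec","tvec")])
cv2.imwrite("pics/w3.png",cv2.resize(f["color"][100:400,140:500,::-1],(720,600),interpolation=2))
E
python3 p.py
```

```text
7.55 pos [0.556  0.0107 0.1995] yaw -158.43 F [ 0.31 -0.14 -0.03] M [-0.038  0.078 -0.024] gap 0.0499859912787355 0.0 j [-0.6148  0.2796  0.607   1.8875 -0.1838  1.0325  2.0165]
[[-1.6661410705976878, -2.4472252439335076, -0.3530076855677796], [0.19420540855263896, -0.5244590525024283, 0.19437153190267129]]
7.6 pos [0.5562 0.0106 0.1997] yaw -158.44 F [-0.    0.69  0.07] M [-0.035  0.036  0.026] gap 0.04976772074925409 0.0 j [-0.6147  0.2795  0.6072  1.8872 -0.1838  1.0325  2.0165]
```

View pics/w3.png

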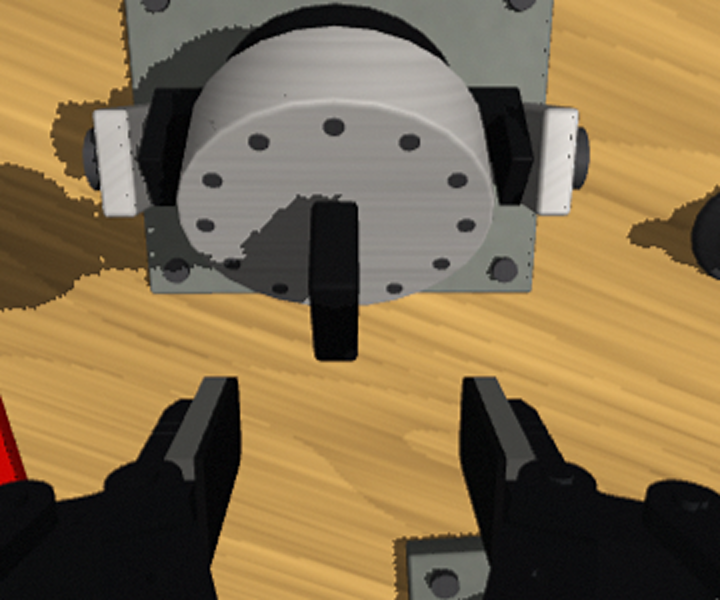

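The bar is square to the tool, crop (335, 205–360), and about 4 mm to −tool y. I'll check the predicted knob projection.

```bash
python3 - <<'E'
from h import *
r=np.array([-1.66614,-2.447225,-.3530077]);t=np.array([.194205,-.524459,.194372]);K=np.array([[340.275,0,314.674],[0,340.275,240.788],[0,0,1]])
yw=np.radians(21.5);X=np.array([np.cos(yw),np.sin(yw),0]);Y=np.array([-X[1],X[0],0]);Z=np.array([0,0,1.])
for th in(.64,.70,.76):
  a=np.sin(th)*X+np.cos(th)*Z;e=np.cos(th)*X-np.sin(th)*Z
  P=np.array([.5147,-.011,.09])
  q=np.array([P+.07*a-.022*e,P+.07*a+.022*e,P+.03*a,P+.03*a-.052*e])
  p=cv2.projectPoints(q,r,t,K,None)[0][:,0];print(th,((p-[140,100])*2).round(0).tolist())
E
```

```text
0.64 [[332.0, 279.0], [335.0, 362.0], [335.0, 222.0], [332.0, 92.0]]
0.7 [[332.0, 292.0], [335.0, 365.0], [335.0, 226.0], [332.0, 105.0]]
0.76 [[333.0, 304.0], [335.0, 366.0], [335.0, 229.0], [332.0, 118.0]]
```

The prediction matches within about 1 mm at tilt 0.70. I'll regrip centred on the knob (tool +12, −4.5), with TCP z about 0.124.

carry_out(targets=[{"xyz":[12,-4.5,0],"twist":0},{"xyz":[0,0,25],"twist":0},{"xyz":[0,0,30],"twist":0},{"xyz":[0,0,20],"twist":0},{"xyz":[0,0,0],"twist":0}])

```text
clock: 8.22
tool_pos: [0.545, 0.0011, 0.124]
tcp_rot: [[-0.93, -0.367, -0.005], [-0.367, 0.93, -0.001], [0.005, 0.001, -1.0]]
force: [-0.3, 0.0, 1.3]
finger_gap: 0.0495
finger_force: 0.0
```

carry_out(targets=[{"xyz":[0,0,0],"twist":0},{"xyz":[0,0,0],"twist":0}])

```text
clock: 8.48
tool_pos: [0.5483, 0.0018, 0.127]
tcp_rot: [[-0.93, -0.367, 0.002], [-0.367, 0.93, 0.0], [-0.002, -0.0, -1.0]]
force: [-0.7, -0.4, 0.6]
finger_gap: 0.0499
finger_force: 0.0
```

```bash
cat > m.py <<'E'
# average n readings while holding (first reading separately)
import sys
from h import *
np.set_printoptions(precision=3,suppress=True)
n=int(sys.argv[1]);L=[]
for i in range(n+1):
    s=st();R=np.array(s["tcp_rot"]);L.append(np.r_[s["clock"],s["tool_pos"],np.degrees(np.arctan2(R[1,0],R[0,0]))%360,s["force"],s["moment"],s["tau"][6]])
    if i<n: robot.grab_frame("side")
L=np.array(L)
f=lambda v:print("t%.2f pos"%v[0],v[1:4],"yaw %.2f"%v[4],"F",v[5:8],"M",v[8:11],"tau7 %.3f"%v[11])
f(L[0])
if n: f(L.mean(0)); print("sd",L[:,5:].std(0), "gap",s["finger_gap"],s["finger_force"],"j7",s["joints"][6])
E
python3 m.py 6
```

```text
t8.47 pos [0.548 0.002 0.127] yaw 201.54 F [-0.708 -0.445  0.642] M [ 0.036  0.056 -0.056] tau7 -0.001
t8.62 pos [0.548 0.002 0.127] yaw 201.56 F [-0.108 -0.218  0.094] M [ 0.023  0.01  -0.006] tau7 -0.000
sd [0.747 0.325 0.427 0.02  0.036 0.029 0.   ] gap 0.049962960397539634 0.0 j7 2.0895317506813975
```

carry_out(targets=[{"xyz":[0,0,0],"twist":0},{"xyz":[0,0,0],"twist":0},{"xyz":[0,0,0],"twist":0},{"xyz":[0,0,0],"twist":0}], hand=0, squeeze=25)

```text
clock: 9.28
tool_pos: [0.5473, 0.0022, 0.1258]
tcp_rot: [[-0.93, -0.368, -0.0], [-0.368, 0.93, 0.0], [0.0, 0.0, -1.0]]
force: [-1.2, 0.4, 1.8]
finger_gap: 0.0137
finger_force: 28.9
```

```bash
python3 m.py 4
```

```text
t9.28 pos [0.547 0.002 0.126] yaw 201.58 F [-1.207  0.418  1.777] M [0.157 0.122 0.061] tau7 -0.101
t9.38 pos [0.547 0.002 0.126] yaw 201.58 F [-1.315  0.358  1.404] M [0.155 0.173 0.121] tau7 -0.108
sd [0.26  0.566 0.562 0.036 0.04  0.042 0.004] gap 0.013370665758156805 28.9703831076622 j7 2.0896206774921953
```

tau7 is nearly noise-free, so it makes a good feel channel; the empty hand gives 0.000. I'll sweep the drum slowly both ways around φ=0.

carry_out(targets=[{"xyz":[0,0,0],"twist":0.09},{"xyz":[0,0,0],"twist":0.09},{"xyz":[0,0,0],"twist":0.09},{"xyz":[0,0,0],"twist":0.09},{"xyz":[0,0,0],"twist":0.09}])

```text
clock: 10.1
tool_pos: [0.5482, 0.0019, 0.1265]
tcp_rot: [[-0.999, 0.051, 0.0], [0.051, 0.999, -0.01], [-0.001, -0.01, -1.0]]
force: [-5.7, 3.9, 8.8]
finger_gap: 0.0139
finger_force: 200.9
```

```bash
python3 m.py 0
```

```text
t10.10 pos [0.548 0.002 0.127] yaw 177.10 F [-5.659  3.86   8.8  ] M [-3.593  0.273  3.797] tau7 -3.353
```

carry_out(targets=[{"xyz":[0,0,0],"twist":-0.05},{"xyz":[0,0,0],"twist":-0.05},{"xyz":[0,0,0],"twist":-0.05},{"xyz":[0,0,0],"twist":-0.05}])

```text
clock: 10.6
tool_pos: [0.5479, 0.0024, 0.1264]
tcp_rot: [[-0.99, -0.138, 0.0], [-0.138, 0.99, -0.004], [0.0, -0.004, -1.0]]
force: [-2.2, 1.8, 4.9]
finger_gap: 0.0139
finger_force: 116.4
```

```bash
python3 m.py 0
```

```text
t10.60 pos [0.548 0.002 0.126] yaw 187.96 F [-2.214  1.812  4.94 ] M [-1.204  0.431  1.06 ] tau7 -1.340
```

carry_out(targets=[{"xyz":[0,0,0],"twist":-0.05},{"xyz":[0,0,0],"twist":-0.05},{"xyz":[0,0,0],"twist":-0.05},{"xyz":[0,0,0],"twist":-0.05}])

```text
clock: 11.1
tool_pos: [0.5489, 0.0029, 0.1264]
tcp_rot: [[-0.946, -0.325, 0.003], [-0.325, 0.946, -0.0], [-0.003, -0.001, -1.0]]
force: [0.7, 2.2, 2.1]
finger_gap: 0.0139
finger_force: 37.1
```

```bash
python3 m.py 0
```

```text
t11.10 pos [0.549 0.003 0.126] yaw 198.94 F [0.673 2.204 2.102] M [ 0.058 -0.402  0.249] tau7 -0.453
```

carry_out(targets=[{"xyz":[0,0,0],"twist":-0.05},{"xyz":[0,0,0],"twist":-0.05}])

```text
clock: 11.35
tool_pos: [0.5487, 0.0029, 0.1263]
tcp_rot: [[-0.911, -0.412, 0.003], [-0.412, 0.911, 0.002], [-0.004, 0.001, -1.0]]
force: [1.7, 0.6, 0.9]
finger_gap: 0.0134
finger_force: 37.1
```

```bash
python3 m.py 0
```

```text
t11.35 pos [0.549 0.003 0.126] yaw 204.31 F [1.665 0.639 0.912] M [ 0.932 -0.024 -0.696] tau7 0.471
```

carry_out(targets=[{"xyz":[0,0,0],"twist":-0.05},{"xyz":[0,0,0],"twist":-0.05},{"xyz":[0,0,0],"twist":-0.05},{"xyz":[0,0,0],"twist":-0.05}])

```text
clock: 11.85
tool_pos: [0.5491, 0.0033, 0.1267]
tcp_rot: [[-0.819, -0.574, 0.004], [-0.574, 0.819, 0.008], [-0.008, 0.004, -1.0]]
force: [15.2, 4.0, 10.1]
finger_gap: 0.0138
finger_force: 110.0
```

```bash
python3 m.py 0
```

```text
t11.85 pos [0.549 0.003 0.127] yaw 215.05 F [15.16   3.993 10.087] M [ 2.401 -1.813 -1.563] tau7 1.949
```

carry_out(targets=[{"xyz":[0,0,0],"twist":-0.05},{"xyz":[0,0,0],"twist":-0.05},{"xyz":[0,0,0],"twist":-0.05},{"xyz":[0,0,0],"twist":-0.05}])

```text
clock: 12.35
tool_pos: [0.549, 0.004, 0.1275]
tcp_rot: [[-0.695, -0.719, 0.003], [-0.719, 0.695, 0.012], [-0.011, 0.007, -1.0]]
force: [4.5, -0.1, 4.4]
finger_gap: 0.014
finger_force: 186.1
```

```bash
python3 m.py 0
```

```text
t12.35 pos [0.549 0.004 0.128] yaw 225.99 F [ 4.504 -0.133  4.361] M [ 3.916  1.138 -3.519] tau7 3.309
```

carry_out(targets=[{"xyz":[0,0,0],"twist":0.05},{"xyz":[0,0,0],"twist":0.05},{"xyz":[0,0,0],"twist":0.05},{"xyz":[0,0,0],"twist":0.05}])

```text
clock: 12.85
tool_pos: [0.5492, 0.0033, 0.1273]
tcp_rot: [[-0.817, -0.577, 0.003], [-0.577, 0.817, 0.006], [-0.006, 0.003, -1.0]]
force: [2.5, 2.2, 3.9]
finger_gap: 0.0136
finger_force: 104.4
```

```bash
python3 m.py 0
```

```text
t12.85 pos [0.549 0.003 0.127] yaw 215.21 F [2.481 2.167 3.904] M [ 1.68   0.398 -1.014] tau7 1.264
```

carry_out(targets=[{"xyz":[0,0,0],"twist":0.05},{"xyz":[0,0,0],"twist":0.05},{"xyz":[0,0,0],"twist":0.05},{"xyz":[0,0,0],"twist":0.05}])

```text
clock: 13.35
tool_pos: [0.5502, 0.0034, 0.1274]
tcp_rot: [[-0.912, -0.411, 0.006], [-0.411, 0.912, 0.003], [-0.007, 0.0, -1.0]]
force: [2.5, 4.0, 4.0]
finger_gap: 0.014
finger_force: 34.2
```

```bash
python3 m.py 0
```

```text
t13.35 pos [0.55  0.003 0.127] yaw 204.24 F [2.477 4.002 3.977] M [ 1.056 -0.466 -0.144] tau7 0.294
```

carry_out(targets=[{"xyz":[0,0,0],"twist":0.05},{"xyz":[0,0,0],"twist":0.05}])

```text
clock: 13.6
tool_pos: [0.5501, 0.0031, 0.1273]
tcp_rot: [[-0.946, -0.323, 0.006], [-0.323, 0.946, 0.0], [-0.005, -0.001, -1.0]]
force: [0.7, 2.7, 2.9]
finger_gap: 0.0137
finger_force: 37.2
```

```bash
python3 m.py 0
```

```text
t13.60 pos [0.55  0.003 0.127] yaw 198.83 F [0.675 2.675 2.93 ] M [-0.078 -0.368  0.676] tau7 -0.462
```

carry_out(targets=[{"xyz":[0,0,0],"twist":0.05},{"xyz":[0,0,0],"twist":0.05},{"xyz":[0,0,0],"twist":0.05},{"xyz":[0,0,0],"twist":0.05}])

```text
clock: 14.1
tool_pos: [0.5508, 0.0028, 0.1277]
tcp_rot: [[-0.991, -0.137, 0.007], [-0.137, 0.991, -0.004], [-0.006, -0.004, -1.0]]
force: [-0.4, 2.8, 7.5]
finger_gap: 0.0139
finger_force: 104.6
```

```bash
python3 m.py 4
```

```text
t14.10 pos [0.551 0.003 0.128] yaw 187.90 F [-0.397  2.813  7.51 ] M [-1.373 -0.446  1.885] tau7 -1.651
t14.20 pos [0.551 0.003 0.128] yaw 187.97 F [-0.545  2.66   7.194] M [-1.385 -0.464  1.772] tau7 -1.788
sd [0.371 0.332 0.653 0.021 0.017 0.065 0.095] gap 0.013742092199287239 102.79462150298059 j7 1.8683411345005496
```

With full overlap the pads lock the bar's roll, and the pad force rises to 200 N. I'll return to square and regrip only the top of the bar, so the tilted bar can roll between the pads. Then I'll compare moments about the drum axis for the two directions.

carry_out(targets=[{"xyz":[0,0,0],"twist":-0.08},{"xyz":[0,0,0],"twist":-0.08},{"xyz":[0,0,0],"twist":-0.08},{"xyz":[0,0,0],"twist":0}])

```text
clock: 14.8
tool_pos: [0.551, 0.0037, 0.1276]
tcp_rot: [[-0.934, -0.358, 0.008], [-0.358, 0.934, 0.002], [-0.008, -0.001, -1.0]]
force: [4.4, 3.4, 5.3]
finger_gap: 0.0138
finger_force: 26.3
```

carry_out(targets=[{"xyz":[0,0,0],"twist":0},{"xyz":[0,0,0],"twist":0},{"xyz":[0,0,-20],"twist":0},{"xyz":[0,0,0],"twist":0},{"xyz":[0,0,0],"twist":0}], hand=30, squeeze=20)

```text
clock: 15.42
tool_pos: [0.5465, 0.0016, 0.1449]
tcp_rot: [[-0.934, -0.357, -0.002], [-0.357, 0.934, -0.0], [0.002, 0.0, -1.0]]
force: [-0.3, -1.6, -0.1]
finger_gap: 0.0302
finger_force: 0.0
```

```bash
python3 m.py 4
```

```text
t15.43 pos [0.546 0.002 0.145] yaw 200.94 F [-0.273 -1.599 -0.056] M [ 0.042 -0.026 -0.031] tau7 -0.001
t15.53 pos [0.547 0.002 0.145] yaw 200.97 F [-0.225 -0.546 -0.123] M [ 0.016 -0.003  0.003] tau7 -0.000
sd [0.27  0.605 0.178 0.032 0.019 0.025 0.   ] gap 0.029934741615425087 0.0 j7 2.06129129781803
```

carry_out(targets=[{"xyz":[0,0,0],"twist":0},{"xyz":[0,0,0],"twist":0},{"xyz":[0,0,0],"twist":0}], hand=0)

```text
clock: 16.0
tool_pos: [0.547, 0.0021, 0.1454]
tcp_rot: [[-0.934, -0.359, -0.001], [-0.359, 0.934, -0.0], [0.001, 0.0, -1.0]]
force: [0.1, 0.5, -1.2]
finger_gap: 0.0135
finger_force: 23.8
```

```bash
cat > t.py <<'E'
# drum-axis torque (about knob centre) from averaged readings
import sys
from h import *
n=int(sys.argv[1]);yw=np.radians(21.5);a=np.r_[.643*np.cos(yw),.643*np.sin(yw),.766];Y=np.r_[-np.sin(yw),np.cos(yw),0]
K=np.array([.5147,-.011,.09])+.054*a;L=[]
for i in range(n):
    s=st();R=np.array(s["tcp_rot"]);p=np.array(s["tool_pos"]);F=np.array(s["force"]);M=np.array(s["moment"])
    r=K-(p+[0,0,.17]);T=a@(M-np.cross(r,F))
    L.append(np.r_[s["clock"],np.degrees(np.arctan2(R[1,0],R[0,0]))%360-201.5,T,a@M,F@Y,s["tau"][6],M,p,s["finger_force"]])
    if i<n-1: robot.grab_frame("side")
v=np.mean(L,0);e=np.std(L,0)/np.sqrt(n)
print("t%.1f psi %.1f T %.3f+-%.3f aM %.3f Fy %.2f tau7 %.3f M %s p %s ff %.0f"%(*v[:3],e[2],*v[3:6],v[6:9].round(3),v[9:12].round(4),v[12]))
E
python3 t.py 5
```

```text
t16.1 psi -0.5 T 0.056+-0.020 aM 0.124 Fy 0.57 tau7 -0.105 M [0.048 0.069 0.104] p [0.547  0.0021 0.1454] ff 24
```

carry_out(targets=[{"xyz":[0,0,0],"twist":0.05},{"xyz":[0,0,0],"twist":0.05},{"xyz":[0,0,0],"twist":0.05},{"xyz":[0,0,0],"twist":0.05}])

```text
clock: 16.7
tool_pos: [0.5473, 0.0028, 0.1458]
tcp_rot: [[-0.986, -0.168, -0.001], [-0.168, 0.986, -0.0], [0.001, -0.0, -1.0]]
force: [-1.0, 1.8, -0.3]
finger_gap: 0.0137
finger_force: 48.3
```

```bash
python3 t.py 6
```

```text
t16.8 psi -11.8 T 0.152+-0.023 aM 0.447 Fy 2.50 tau7 -0.633 M [-0.108  0.17   0.616] p [0.5473 0.0028 0.1458] ff 48
```

carry_out(targets=[{"xyz":[0,0,0],"twist":-0.05},{"xyz":[0,0,0],"twist":-0.05},{"xyz":[0,0,0],"twist":-0.05},{"xyz":[0,0,0],"twist":-0.05}])

```text
clock: 17.45
tool_pos: [0.5478, 0.0025, 0.1458]
tcp_rot: [[-0.934, -0.357, 0.001], [-0.357, 0.934, 0.002], [-0.002, 0.002, -1.0]]
force: [0.7, 2.2, 0.0]
finger_gap: 0.0135
finger_force: 23.2
```

```bash
python3 t.py 6
```

```text
t17.6 psi -0.6 T 0.114+-0.035 aM 0.329 Fy 1.82 tau7 0.025 M [ 0.629 -0.148 -0.016] p [0.5478 0.0025 0.1458] ff 23
```

carry_out(targets=[{"xyz":[0,0,0],"twist":-0.05},{"xyz":[0,0,0],"twist":-0.05},{"xyz":[0,0,0],"twist":-0.05},{"xyz":[0,0,0],"twist":-0.05}])

```text
clock: 18.2
tool_pos: [0.5483, 0.0021, 0.1462]
tcp_rot: [[-0.846, -0.534, 0.002], [-0.534, 0.846, 0.002], [-0.003, 0.0, -1.0]]
force: [1.6, 2.0, 2.1]
finger_gap: 0.0136
finger_force: 41.7
```

```bash
python3 t.py 6
```

```text
t18.3 psi 10.8 T 0.023+-0.039 aM 0.143 Fy 1.03 tau7 0.398 M [ 0.874 -0.353 -0.387] p [0.5484 0.0021 0.1463] ff 41
```

carry_out(targets=[{"xyz":[0,0,0],"twist":0.05},{"xyz":[0,0,0],"twist":0.05},{"xyz":[0,0,0],"twist":0.05},{"xyz":[0,0,0],"twist":0.05}])

```text
clock: 18.95
tool_pos: [0.5479, 0.0023, 0.1463]
tcp_rot: [[-0.933, -0.36, 0.001], [-0.36, 0.933, -0.001], [-0.0, -0.001, -1.0]]
force: [0.8, 2.3, -0.8]
finger_gap: 0.0132
finger_force: 24.0
```

```bash
python3 t.py 6
```

```text
t19.1 psi -0.4 T 0.165+-0.028 aM 0.395 Fy 1.95 tau7 -0.239 M [ 0.431 -0.221  0.248] p [0.5479 0.0023 0.1463] ff 24
```

The residual roll coupling still hides the pull. I'll use a cleaner feel: straddle the bar's uphill top corner loosely (about 18 mm open), so one pad at a time cranks it. Torque is then sideways force times about 20 mm lever, compared both ways.

```bash
cat > c.py <<'E'
# crank feel: force in stand axes, drum torque with contact at knob end U(phi); arg n readings, side +1/-1 (pad pushing dir y)
import sys
from h import *
n=int(sys.argv[1]);yw=np.radians(21.5);S=np.array([[np.cos(yw),np.sin(yw),0],[-np.sin(yw),np.cos(yw),0],[0,0,1]])
P=np.array([.5147,-.011,.09]);th=.70;a=np.r_[np.sin(th),0,np.cos(th)];e=np.r_[np.cos(th),0,-np.sin(th)]
L=[]
for i in range(n):
    s=st();R=np.array(s["tcp_rot"]);p=S@(np.array(s["tool_pos"])-P)
    L.append(np.r_[s["clock"],p*1000,np.degrees(np.arctan2(R[1,0],R[0,0]))%360-201.5,S@np.array(s["force"]),s["tau"][6]])
    if i<n-1: robot.grab_frame("side")
L=np.array(L)
for v in [L[0]]+([L.mean(0)] if n>1 else []): print("t%.2f p_s %s psi %.1f F_s %s tau7 %.3f"%(v[0],v[1:4].round(1),v[4],v[5:8].round(2),v[8]))
E
echo ok
```

```text
ok
```

carry_out(targets=[{"xyz":[0,0,0],"twist":0},{"xyz":[0,0,-8],"twist":0},{"xyz":[0,0,-8],"twist":0},{"xyz":[15,0,0],"twist":-0.01},{"xyz":[0,0,0],"twist":0}], hand=18)

```text
clock: 19.82
tool_pos: [0.5315, -0.0044, 0.1615]
tcp_rot: [[-0.931, -0.366, -0.002], [-0.366, 0.931, 0.0], [0.002, 0.001, -1.0]]
force: [-0.3, 0.1, -0.3]
finger_gap: 0.0183
finger_force: 0.0
```

carry_out(targets=[{"xyz":[0,0,0],"twist":0},{"xyz":[0,0,0],"twist":0}])

```text
clock: 20.08
tool_pos: [0.5334, -0.0032, 0.1617]
tcp_rot: [[-0.93, -0.368, -0.0], [-0.368, 0.93, 0.0], [-0.0, 0.0, -1.0]]
force: [-0.5, 0.3, 0.2]
finger_gap: 0.0178
finger_force: 0.0
```

```bash
python3 c.py 4; python3 - <<'E'
from h import *
f=robot.grab_frame("wrist");g=robot.grab_frame("side")
A=cv2.resize(f["color"][150:400,200:450,::-1],(400,400),interpolation=2);B=cv2.resize(g["color"][170:300,240:370,::-1],(400,400),interpolation=2)
cv2.imwrite("pics/w4.png",np.hstack([A,B]))
E
```

```text
t20.07 p_s [20.3  0.4 71.7] psi 0.1 F_s [-0.37  0.45  0.18] tau7 -0.000
t20.15 p_s [20.3  0.4 71.7] psi 0.1 F_s [0.17 0.33 0.01] tau7 -0.000
```

View pics/w4.png

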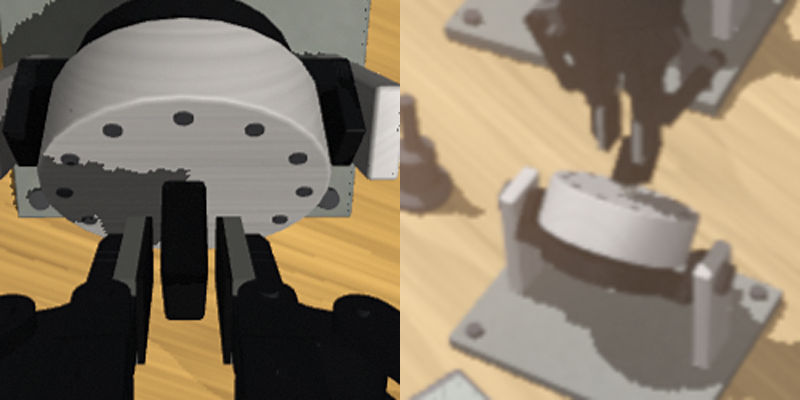

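The straddle is centred: bar at crop x=184, pads at 140 and 228. Now I'll crank gently to +y and −y, reading forces.

carry_out(targets=[{"xyz":[0,2,0],"twist":0},{"xyz":[0,2,0],"twist":0},{"xyz":[0,2,0],"twist":0},{"xyz":[0,2,0],"twist":0},{"xyz":[0,2,0],"twist":0}])

```text
clock: 20.95
tool_pos: [0.5314, 0.0006, 0.1621]
tcp_rot: [[-0.931, -0.364, 0.005], [-0.364, 0.931, -0.007], [-0.002, -0.008, -1.0]]
force: [3.3, -9.1, -2.3]
finger_gap: 0.0179
finger_force: 4.7
```

```bash
python3 c.py 2
```

```text
t20.95 p_s [19.8  4.7 72.1] psi -0.1 F_s [-0.29 -9.69 -2.26] tau7 0.090
t20.98 p_s [19.7  4.9 72.2] psi -0.1 F_s [-0.08 -9.13 -1.74] tau7 0.071
```

carry_out(targets=[{"xyz":[0,1,0],"twist":0},{"xyz":[0,1,0],"twist":0},{"xyz":[0,1,0],"twist":0},{"xyz":[0,1,0],"twist":0},{"xyz":[0,1,0],"twist":0}])

```text
clock: 21.62
tool_pos: [0.5292, 0.0048, 0.1625]
tcp_rot: [[-0.932, -0.363, 0.003], [-0.363, 0.932, -0.007], [-0.001, -0.007, -1.0]]
force: [1.7, -9.5, 0.6]
finger_gap: 0.018
finger_force: 4.4
```

```bash
python3 c.py 6
```

```text
t21.62 p_s [19.3  9.4 72.5] psi -0.2 F_s [-1.95 -9.48  0.59] tau7 0.096
t21.75 p_s [19.3  9.8 72.5] psi -0.2 F_s [-1.66 -8.51  1.09] tau7 0.082
```

carry_out(targets=[{"xyz":[0,-4,0],"twist":0},{"xyz":[0,-4,0],"twist":0},{"xyz":[0,-4,0],"twist":0},{"xyz":[0,-3,0],"twist":0},{"xyz":[0,-2,0],"twist":0}])

```text
clock: 22.5
tool_pos: [0.5325, -0.0002, 0.1613]
tcp_rot: [[-0.929, -0.371, -0.005], [-0.371, 0.929, 0.006], [0.002, 0.008, -1.0]]
force: [-3.5, 7.4, 4.0]
finger_gap: 0.0179
finger_force: 4.3
```

```bash
python3 c.py 2
```

```text
t22.50 p_s [20.5  3.5 71.3] psi 0.3 F_s [-0.56  8.18  3.96] tau7 -0.102
t22.52 p_s [20.5  3.5 71.3] psi 0.3 F_s [-1.03  7.89  4.15] tau7 -0.083
```

carry_out(targets=[{"xyz":[0,-2,0],"twist":0},{"xyz":[0,-2,0],"twist":0},{"xyz":[0,-1,0],"twist":0},{"xyz":[0,-1,0],"twist":0},{"xyz":[0,-1,0],"twist":0}])

```text
clock: 23.18
tool_pos: [0.5354, -0.0096, 0.1615]
tcp_rot: [[-0.929, -0.37, -0.004], [-0.37, 0.929, 0.002], [0.002, 0.003, -1.0]]
force: [-4.1, 2.3, 4.2]
finger_gap: 0.0177
finger_force: 2.5
```

```bash
python3 c.py 6
```

```text
t23.18 p_s [19.7 -6.3 71.5] psi 0.2 F_s [-3.01  3.67  4.22] tau7 -0.073
t23.30 p_s [19.7 -7.9 71.6] psi 0.1 F_s [-2.87  2.69  3.17] tau7 -0.049
```

Clear signal: pushing toward +φ gets easier (8 N → 3 N) while −φ stays hard at about 9.5 N. So the heavy side is roughly uphill now and falls with +φ, and the target is around φ≈+160°. I'll lift, flip the tool half a turn for joint-7 room, and compute the crank rows.

```bash
cat > g.py <<'E'
# rows for crank: from commanded stand-frame pose (x,y,z mm, psi deg) through phis; off=outward, dz above U, flip
import sys
from h import *
th=.70;a=np.r_[np.sin(th),0,np.cos(th)];e=np.r_[np.cos(th),0,-np.sin(th)];Y=np.r_[0,1.,0]
def tgt(ph,off=8,dz=3.5,shift=0):
    f=np.radians(ph);d=np.cos(f)*e+np.sin(f)*Y;U=54*a+16*a-22*d;dh=np.r_[d[:2],0];dh/=np.linalg.norm(dh)
    psi=np.degrees(np.arctan2(d[1],d[0]));n=np.r_[-dh[1],dh[0],0]
    return U-off*dh+[0,0,dz]+shift*n, psi
def rows(c,psi,targets,flip=180):
    # tool yaw in stand frame = 180+psi (unflipped) ; psi measured continuous
    c=np.array(c,float)
    for t,ps in targets:
        y=np.radians(180+psi+flip);X=np.r_[np.cos(y),np.sin(y),0];Yt=np.r_[np.sin(y),-np.cos(y),0]*-1
        d=t-c;print("[%.1f, %.1f, %.1f] twist %.3f   -> p %s psi %.1f"%(d@X,d@Yt,-d[2],-np.radians(ps-psi),t.round(1),ps))
        c,psi=t,ps
E
python3 - <<'E'
from g import *
t0=tgt(18)
print("from lifted"); hi=(t0[0]+[0,0,36],t0[1]); rows([20.3,-8.6,111.7],0.1,[hi,t0])
print("crank"); rows(t0[0],t0[1],[tgt(p) for p in range(26,180,8)])
E
```

```text
from lifted
[1.4, -1.3, 5.2] twist -0.400   -> p [ 21.7  -9.9 106.5] psi 23.0
[0.0, 0.0, 36.0] twist -0.000   -> p [21.7 -9.9 70.5] psi 23.0
crank
[-0.2, -4.3, 0.7] twist -0.166   -> p [ 23.2 -13.9  69.8] psi 32.5
[-0.3, -4.1, 1.0] twist -0.155   -> p [ 25.1 -17.6  68.8] psi 41.4
[-0.4, -3.9, 1.2] twist -0.144   -> p [ 27.4 -20.8  67.6] psi 49.7
[-0.5, -3.7, 1.4] twist -0.134   -> p [ 30.  -23.6  66.1] psi 57.3
[-0.4, -3.6, 1.6] twist -0.125   -> p [ 32.7 -25.9  64.5] psi 64.5
[-0.4, -3.4, 1.7] twist -0.118   -> p [ 35.7 -27.7  62.8] psi 71.2
[-0.2, -3.3, 1.9] twist -0.112   -> p [ 38.7 -29.   60.9] psi 77.6
[-0.1, -3.2, 1.9] twist -0.109   -> p [ 41.9 -29.7  59. ] psi 83.9
[0.1, -3.2, 2.0] twist -0.107   -> p [ 45.1 -30.   57. ] psi 90.0
[0.3, -3.2, 2.0] twist -0.107   -> p [ 48.3 -29.7  55.1] psi 96.1
[0.4, -3.2, 1.9] twist -0.109   -> p [ 51.4 -29.   53.1] psi 102.4
[0.6, -3.3, 1.9] twist -0.112   -> p [ 54.5 -27.7  51.3] psi 108.8
[0.8, -3.4, 1.7] twist -0.118   -> p [ 57.5 -25.9  49.5] psi 115.5
[0.9, -3.5, 1.6] twist -0.125   -> p [ 60.2 -23.6  47.9] psi 122.7
[1.0, -3.6, 1.4] twist -0.134   -> p [ 62.8 -20.8  46.5] psi 130.3
[1.0, -3.8, 1.2] twist -0.144   -> p [ 65.  -17.6  45.3] psi 138.6
[1.0, -4.0, 1.0] twist -0.155   -> p [ 67.  -13.9  44.3] psi 147.5
[0.9, -4.2, 0.7] twist -0.166   -> p [68.5 -9.9 43.6] psi 157.0
[0.8, -4.4, 0.5] twist -0.175   -> p [69.5 -5.6 43.1] psi 167.0
[0.6, -4.5, 0.2] twist -0.181   -> p [69.9 -1.1 42.9] psi 177.4
```

carry_out(targets=[{"xyz":[0,3,-10],"twist":0},{"xyz":[0,0,-15],"twist":0},{"xyz":[0,0,-15],"twist":0.18},{"xyz":[0,0,0],"twist":0.18},{"xyz":[0,0,0],"twist":0.18}])

```text
clock: 24.05
tool_pos: [0.5371, -0.0095, 0.2036]
tcp_rot: [[-0.986, 0.169, 0.004], [0.169, 0.986, 0.0], [-0.004, 0.001, -1.0]]
force: [0.5, -0.6, 0.3]
finger_gap: 0.018
finger_force: 0.0
```

carry_out(targets=[{"xyz":[0,0,0],"twist":0.18},{"xyz":[0,0,0],"twist":0.18},{"xyz":[0,0,0],"twist":0.18},{"xyz":[0,0,0],"twist":0.18},{"xyz":[0,0,0],"twist":0.18}])

```text
clock: 24.68
tool_pos: [0.5369, -0.0094, 0.2033]
tcp_rot: [[-0.48, 0.877, 0.003], [0.877, 0.48, -0.0], [-0.002, 0.003, -1.0]]
force: [-0.1, -0.9, 0.0]
finger_gap: 0.0181
finger_force: 0.0
```

carry_out(targets=[{"xyz":[0,0,0],"twist":0.18},{"xyz":[0,0,0],"twist":0.18},{"xyz":[0,0,0],"twist":0.18},{"xyz":[0,0,0],"twist":0.18},{"xyz":[0,0,0],"twist":0.18}])

```text
clock: 25.3
tool_pos: [0.5369, -0.0093, 0.2032]
tcp_rot: [[0.388, 0.921, 0.003], [0.922, -0.388, 0.0], [0.001, 0.003, -1.0]]
force: [-0.2, -0.5, -0.3]
finger_gap: 0.0177
finger_force: 0.0
```

carry_out(targets=[{"xyz":[0,0,0],"twist":0.18},{"xyz":[0,0,0],"twist":0.18},{"xyz":[0,0,0],"twist":0.08},{"xyz":[0,0,0],"twist":0},{"xyz":[0,0,0],"twist":0}])

```text
clock: 25.92
tool_pos: [0.5361, -0.009, 0.2024]
tcp_rot: [[0.739, 0.674, 0.001], [0.674, -0.739, 0.0], [0.001, 0.001, -1.0]]
force: [0.2, 0.1, 0.1]
finger_gap: 0.0178
finger_force: 0.0
```

```bash
python3 c.py 3;python3 p.py; python3 - <<'E'
from h import *
f=robot.grab_frame("wrist")
cv2.imwrite("pics/w5.png",f["color"][:,:,::-1])
E
```

```text
t25.93 p_s [ 20.7  -6.  112.4] psi -159.2 F_s [0.26 0.01 0.09] tau7 0.000
t25.98 p_s [ 20.6  -6.  112.3] psi -159.2 F_s [0.18 0.01 0.04] tau7 0.002
26.02 pos [ 0.5359 -0.009   0.2021] yaw 42.32 F [-0.27 -0.1  -0.22] M [-0.022  0.032 -0.033] gap 0.018179489931512974 0.0 j [-1.0166  0.388   1.1558  1.9477 -0.4069  1.0666 -0.5173]
```

View pics/w5.png

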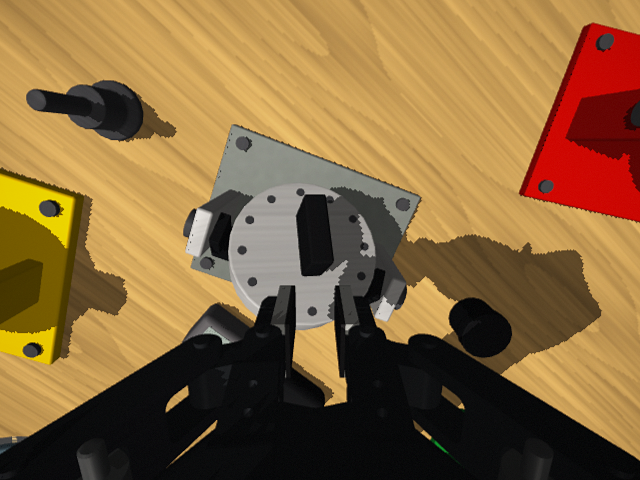

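The bar is nearly parallel to the jaws. My generator had the tool-y sign wrong (from tcp_rot, y=(sin,−cos)), so I'll use +ty. Descending at about φ=18°, opening 22.

carry_out(targets=[{"xyz":[-0.4,4,0],"twist":-0.04},{"xyz":[0,0,15],"twist":0},{"xyz":[0,0,15],"twist":0},{"xyz":[0,0,12],"twist":0},{"xyz":[0,0,0],"twist":0}], hand=22)

```text
clock: 26.7
tool_pos: [0.5366, -0.0122, 0.1581]
tcp_rot: [[0.713, 0.702, -0.003], [0.702, -0.713, -0.001], [-0.003, -0.002, -1.0]]
force: [-0.3, 0.4, -0.0]
finger_gap: 0.022
finger_force: 0.0
```

```bash
python3 c.py 4
```

```text
t26.70 p_s [20.  -9.1 68.1] psi -156.9 F_s [-0.15  0.53 -0.03] tau7 0.024
t26.77 p_s [20.8 -9.6 69.1] psi -156.9 F_s [ 0.37  0.03 -0.11] tau7 0.008
```

carry_out(targets=[{"xyz":[-0.2,4.3,0.7],"twist":-0.166},{"xyz":[-0.3,4.1,1.0],"twist":-0.155}])

```text
clock: 27.1
tool_pos: [0.5443, -0.0169, 0.1587]
tcp_rot: [[0.45, 0.893, 0.0], [0.893, -0.45, 0.002], [0.002, -0.001, -1.0]]
force: [-1.1, 1.8, 2.8]
finger_gap: 0.022
finger_force: 1.2
```

```bash
python3 c.py 3
```

```text
t27.10 p_s [ 25.4 -16.4  68.7] psi -138.2 F_s [-0.42  2.07  2.77] tau7 -0.727
t27.15 p_s [ 25.5 -17.1  68.9] psi -138.3 F_s [-0.04  0.94  1.39] tau7 -0.034
```

carry_out(targets=[{"xyz":[-0.4,3.9,1.2],"twist":-0.144},{"xyz":[-0.5,3.7,1.4],"twist":-0.134}])

```text
clock: 27.45
tool_pos: [0.551, -0.0215, 0.156]
tcp_rot: [[0.191, 0.982, 0.001], [0.982, -0.191, 0.001], [0.001, 0.001, -1.0]]
force: [-0.2, 1.3, 0.7]
finger_gap: 0.0219
finger_force: 0.4
```

```bash
python3 c.py 3
```

```text
t27.45 p_s [ 29.9 -23.1  66. ] psi -122.5 F_s [0.28 1.31 0.68] tau7 -0.638
t27.50 p_s [ 29.9 -23.5  66. ] psi -122.6 F_s [0.29 0.19 0.53] tau7 -0.027
```

carry_out(targets=[{"xyz":[-0.4,3.6,1.6],"twist":-0.125},{"xyz":[-0.4,3.4,1.7],"twist":-0.118}])

```text
clock: 27.8
tool_pos: [0.5574, -0.0233, 0.1524]
tcp_rot: [[-0.048, 0.999, -0.0], [0.999, 0.048, 0.0], [0.0, -0.0, -1.0]]
force: [-0.4, -0.2, 1.7]
finger_gap: 0.0218
finger_force: 0.6
```

```bash
python3 c.py 3
```

```text
t27.80 p_s [ 35.2 -27.1  62.4] psi -108.7 F_s [-0.42 -0.07  1.67] tau7 -0.563
t27.85 p_s [ 35.3 -27.4  62.3] psi -108.7 F_s [-0.    0.31  0.63] tau7 -0.023
```

The forces are small here (T about 0.03 N m), so the heavy side is falling as expected. Continuing the crank.

carry_out(targets=[{"xyz":[-0.2,3.3,1.9],"twist":-0.112},{"xyz":[-0.1,3.2,1.9],"twist":-0.109}])

```text
clock: 28.15
tool_pos: [0.5635, -0.023, 0.1484]
tcp_rot: [[-0.265, 0.964, -0.001], [0.964, 0.265, 0.0], [0.001, -0.001, -1.0]]
force: [-1.1, 0.6, 1.1]
finger_gap: 0.0224
finger_force: 0.9
```

```bash
python3 c.py 3
```

```text
t28.15 p_s [ 41.1 -29.1  58.4] psi -96.1 F_s [-0.84  0.94  1.07] tau7 -0.516
t28.20 p_s [ 41.3 -29.2  58.4] psi -96.1 F_s [-0.52  0.43  0.08] tau7 -0.021
```

carry_out(targets=[{"xyz":[0.1,3.2,2.0],"twist":-0.107},{"xyz":[0.3,3.2,2.0],"twist":-0.107}])

```text
clock: 28.5
tool_pos: [0.5691, -0.0208, 0.1444]
tcp_rot: [[-0.463, 0.886, -0.002], [0.886, 0.463, 0.0], [0.001, -0.001, -1.0]]
force: [-1.7, 0.4, 2.7]
finger_gap: 0.0216
finger_force: 1.2
```

```bash
python3 c.py 3
```

```text
t28.50 p_s [ 47.  -29.1  54.4] psi -83.9 F_s [-1.41  1.01  2.75] tau7 -0.503
t28.55 p_s [ 47.3 -29.1  54.3] psi -83.9 F_s [-1.    0.59  1.61] tau7 -0.023
```

carry_out(targets=[{"xyz":[0.4,3.2,1.9],"twist":-0.109},{"xyz":[0.6,3.3,1.9],"twist":-0.112}])

```text
clock: 28.85
tool_pos: [0.5741, -0.018, 0.1407]
tcp_rot: [[-0.646, 0.763, -0.001], [0.763, 0.646, -0.002], [-0.0, -0.002, -1.0]]
force: [-1.0, -0.7, 1.6]
finger_gap: 0.022
finger_force: 1.3
```

```bash
python3 c.py 3
```

```text
t28.85 p_s [ 52.8 -28.3  50.7] psi -71.3 F_s [-1.24 -0.31  1.58] tau7 -0.544
t28.90 p_s [ 53.  -28.2  50.6] psi -71.2 F_s [-1.93 -1.05  0.81] tau7 -0.050
```

carry_out(targets=[{"xyz":[0.8,3.4,1.7],"twist":-0.118},{"xyz":[0.9,3.5,1.6],"twist":-0.125}])

```text
clock: 29.2
tool_pos: [0.579, -0.0125, 0.1375]
tcp_rot: [[-0.811, 0.586, 0.001], [0.586, 0.811, -0.003], [-0.003, -0.001, -1.0]]
force: [-0.1, -2.2, 1.1]
finger_gap: 0.022
finger_force: 1.2
```

```bash
python3 c.py 3
```

```text
t29.20 p_s [ 59.3 -25.   47.5] psi -57.3 F_s [-0.9  -1.97  1.1 ] tau7 -0.621
t29.25 p_s [ 59.4 -24.9  47.5] psi -57.3 F_s [-0.68 -3.19  1.04] tau7 -0.080
```

carry_out(targets=[{"xyz":[1.0,3.6,1.4],"twist":-0.134},{"xyz":[1.0,3.8,1.2],"twist":-0.144}])

```text
clock: 29.55
tool_pos: [0.5818, -0.0048, 0.1351]
tcp_rot: [[-0.94, 0.341, 0.002], [0.341, 0.94, -0.002], [-0.003, -0.001, -1.0]]
force: [1.3, -3.1, 0.6]
finger_gap: 0.0217
finger_force: 1.1
```

```bash
python3 c.py 3
```

```text
t29.55 p_s [ 64.7 -18.8  45.1] psi -41.4 F_s [ 0.07 -3.37  0.64] tau7 -0.706
t29.60 p_s [ 64.9 -18.6  45.1] psi -41.4 F_s [ 0.46 -3.76  0.63] tau7 -0.090
```

carry_out(targets=[{"xyz":[1.0,4.0,1.0],"twist":-0.155},{"xyz":[0.9,4.2,0.7],"twist":-0.166}])

```text
clock: 29.9
tool_pos: [0.582, 0.0033, 0.1334]
tcp_rot: [[-1.0, 0.026, 0.002], [0.026, 1.0, -0.002], [-0.002, -0.002, -1.0]]
force: [1.4, -4.5, 0.6]
finger_gap: 0.022
finger_force: 1.7
```

```bash
python3 c.py 3;python3 p.py
```

```text
t29.90 p_s [ 67.8 -11.4  43.4] psi -23.0 F_s [-0.33 -4.72  0.61] tau7 -0.824
t29.95 p_s [ 68.  -11.2  43.4] psi -23.0 F_s [ 0.28 -4.7   0.23] tau7 -0.108
30.0 pos [0.5821 0.0036 0.1334] yaw 178.3 F [ 1.53 -3.85 -0.23] M [-0.842 -0.452  0.028] gap 0.022417039864672902 2.079259513411671 j [-0.4782  0.4025  0.4842  1.875  -0.2296  0.9166  1.6544]
```

Effort is rising again (4.7 N against about 7 N for drag alone). I'll go past the expected low point, then come back to compare the two directions.

carry_out(targets=[{"xyz":[0.8,4.4,0.5],"twist":-0.175}])

```text
clock: 30.12
tool_pos: [0.5811, 0.0073, 0.1328]
tcp_rot: [[-0.989, -0.146, 0.001], [-0.146, 0.989, -0.002], [-0.001, -0.002, -1.0]]
force: [1.0, -0.2, 0.2]
finger_gap: 0.0217
finger_force: 0.8
```

```bash
python3 c.py 3
```

```text
t30.12 p_s [68.4 -7.3 42.8] psi -13.1 F_s [ 0.87 -0.55  0.16] tau7 -1.008
t30.18 p_s [69.  -5.6 42.7] psi -13.0 F_s [ 1.07 -0.62 -0.41] tau7 -0.139
```

carry_out(targets=[{"xyz":[0.6,4.5,0.2],"twist":-0.181}])

```text
clock: 30.35
tool_pos: [0.5787, 0.015, 0.132]
tcp_rot: [[-0.946, -0.323, -0.001], [-0.323, 0.946, 0.002], [0.001, 0.002, -1.0]]
force: [0.3, 0.0, 0.3]
finger_gap: 0.0223
finger_force: 0.0
```

```bash
python3 c.py 3
```

```text
t30.35 p_s [69.1  0.7 42. ] psi -2.7 F_s [ 0.28 -0.1   0.32] tau7 -1.006
t30.40 p_s [69.1  1.5 41.9] psi -2.6 F_s [ 0.1   0.29 -0.26] tau7 -0.113
```

carry_out(targets=[{"xyz":[0.4,4.5,-0.1],"twist":-0.182}])

```text
clock: 30.58
tool_pos: [0.5768, 0.0188, 0.132]
tcp_rot: [[-0.872, -0.489, -0.002], [-0.489, 0.872, 0.001], [0.001, 0.001, -1.0]]
force: [-0.6, -0.4, 0.4]
finger_gap: 0.022
finger_force: 0.0
```

```bash
python3 c.py 3
```

```text
t30.57 p_s [68.7  5.  42. ] psi 7.8 F_s [-0.71 -0.2   0.41] tau7 -1.017
t30.62 p_s [68.7  5.5 42. ] psi 7.8 F_s [-0.53  0.02  0.16] tau7 -0.114
```

carry_out(targets=[{"xyz":[0.2,4.5,-0.4],"twist":-0.18}])

```text
clock: 30.8
tool_pos: [0.5747, 0.022, 0.1325]
tcp_rot: [[-0.771, -0.637, -0.001], [-0.637, 0.771, 0.0], [0.001, 0.001, -1.0]]
force: [-0.3, -0.6, 0.2]
finger_gap: 0.0221
finger_force: 0.0
```

```bash
python3 c.py 4; python3 p.py
```

```text
t30.80 p_s [67.9  8.8 42.5] psi 18.0 F_s [-0.46 -0.44  0.17] tau7 -1.010
t30.88 p_s [68.   9.2 42.6] psi 18.1 F_s [-0.47  0.27 -0.07] tau7 -0.058
30.95 pos [0.5747 0.0223 0.1326] yaw -140.66 F [-1.    0.8   0.19] M [-0.025 -0.04   0.012] gap 0.022105930888091214 0.0 j [-0.3893  0.3745  0.3332  1.8843 -0.1534  0.908   2.2748]
```

The pad slipped over the low end after about φ=155° because the overlap was too small there. I'll lift clear above the knob and measure the bar angle in my last picture.

carry_out(targets=[{"xyz":[0,0,-20],"twist":0},{"xyz":[0,0,-30],"twist":0},{"xyz":[12,-1,-20],"twist":0.16},{"xyz":[12,-1,0],"twist":0.15},{"xyz":[0,0,0],"twist":0}], hand=50)

```text
clock: 31.58
tool_pos: [0.5561, 0.0056, 0.2029]
tcp_rot: [[-0.929, -0.37, -0.0], [-0.37, 0.929, 0.0], [0.0, 0.0, -1.0]]
force: [-0.0, -0.0, 0.3]
finger_gap: 0.0501
finger_force: 0.0
```

carry_out(targets=[{"xyz":[0,0,0],"twist":0},{"xyz":[0,0,0],"twist":0}])

```text
clock: 31.82
tool_pos: [0.5567, 0.007, 0.2023]
tcp_rot: [[-0.927, -0.375, -0.001], [-0.375, 0.927, 0.0], [0.001, 0.0, -1.0]]
force: [-0.7, -0.4, -0.1]
finger_gap: 0.0503
finger_force: 0.0
```

```bash
python3 c.py 2; python3 - <<'E'
from h import *
f=robot.grab_frame("wrist");print([f[k].tolist() for k in("rvec","tvec")])
cv2.imwrite("pics/w6.png",cv2.resize(f["color"][110:350,160:460,::-1],(750,600),interpolation=2))
E
```

```text
t31.82 p_s [ 45.7   1.4 112.3] psi 0.5 F_s [-0.78 -0.08 -0.1 ] tau7 -0.002
t31.85 p_s [ 45.7   1.3 112.4] psi 0.5 F_s [-0.47  0.27  0.32] tau7 -0.002
[[-1.6555568737788458, -2.453683791442531, -0.3561338565599681], [0.20232681648498138, -0.5230345335611808, 0.19667852166980063]]
```

View pics/w6.png

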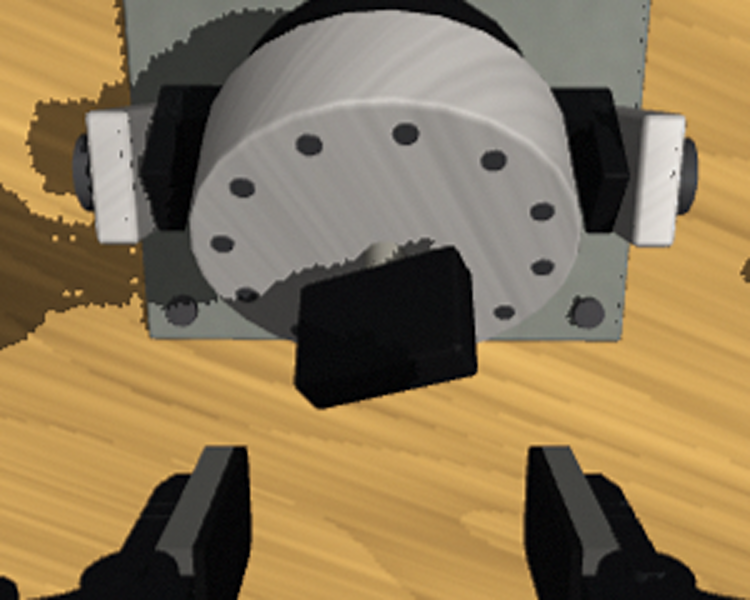

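The bar lies across the slope, its +y end turned uphill. The top edge runs from (320,408) to (477,372) and the base edge from (303,285) to (462,247). I'll fit φ by projection.

```bash
python3 - <<'E'
from h import *
from scipy.optimize import least_squares
r=np.array([-1.65556,-2.45368,-.356134]);t=np.array([.202327,-.523035,.196679]);K=np.array([[340.275,0,314.674],[0,340.275,240.788],[0,0,1]])
yw=np.radians(21.5);S=np.array([[np.cos(yw),np.sin(yw),0],[-np.sin(yw),np.cos(yw),0],[0,0,1]]);P=np.array([.5147,-.011,.09]);th=.7
a=np.r_[np.sin(th),0,np.cos(th)];e=np.r_[np.cos(th),0,-np.sin(th)];Y=np.r_[0,1.,0]
obs=np.array([[303,285],[462,247],[297,383],[470,348]])/1.0  # uphill-face: base L,R ; top L,R guess
def corners(ph):
    f=np.radians(ph);d=np.cos(f)*e+np.sin(f)*Y;n=-np.sin(f)*e+np.cos(f)*Y
    C=.054*a
    return np.array([C+s*.022*d+m*.007*n+h*.016*a for h in(-1,1) for s in(1,-1) for m in(1,-1)])
for ph in(90,95,100,105,110,115):
    p=cv2.projectPoints(P+corners(ph)@S,r,t,K,None)[0][:,0];print(ph,((p-[160,110])*2.5).round(0).astype(int).tolist())
E
```

```text
90 [[470, 266], [465, 297], [298, 264], [302, 296], [477, 374], [471, 402], [290, 372], [295, 401]]
95 [[468, 261], [468, 293], [297, 269], [305, 300], [474, 369], [474, 398], [288, 376], [298, 404]]
100 [[465, 257], [470, 289], [296, 273], [309, 304], [471, 365], [476, 394], [287, 380], [302, 408]]
105 [[462, 252], [471, 284], [296, 278], [313, 308], [468, 362], [478, 390], [287, 385], [306, 411]]
110 [[457, 248], [472, 280], [296, 283], [318, 311], [463, 358], [479, 386], [288, 389], [311, 414]]
115 [[453, 244], [472, 275], [298, 287], [323, 314], [458, 354], [479, 382], [290, 393], [317, 417]]
```

φ≈117°, which gives an intact reference. I'll re-straddle with the other (uphill) end, φ_B = −63°, slightly deeper, and crank toward φ_B≈−20 and beyond.

```bash
sed -i 's/\*-1$//; s/np.r_\[np.sin(y),-np.cos(y),0\]\*-1/np.r_[np.sin(y),-np.cos(y),0]/' g.py; grep -n "Yt=" g.py; python3 - <<'E'
from g import *
t0=tgt(-63,8,1.5,-3); hi=t0[0]+[0,0,40]
print("over");rows([45.7,1.3,112.4],0.5,[(hi,0.5)],flip=0)
print("down+crank");rows(hi,t0[1],[t0]+[tgt(p,8,1.5,-3*min(1,max(0,-p/60))) for p in range(-55,34,8)],flip=0)
E
```

```text
13:        y=np.radians(180+psi+flip);X=np.r_[np.cos(y),np.sin(y),0];Yt=np.r_[np.sin(y),-np.cos(y),0]
over
[13.7, 24.8, 10.9] twist -0.000   -> p [ 31.8  26.  101.5] psi 0.5
down+crank
[0.0, 0.0, 40.0] twist -0.000   -> p [31.8 26.  61.5] psi -68.7
[-1.1, -3.1, -1.7] twist -0.120   -> p [29.2 23.8 63.2] psi -61.8
[-1.2, -3.1, -1.5] twist -0.128   -> p [27.1 21.2 64.7] psi -54.5
[-1.2, -3.3, -1.3] twist -0.137   -> p [25.1 18.3 66.1] psi -46.6
[-1.2, -3.5, -1.1] twist -0.148   -> p [23.4 15.1 67.2] psi -38.2
[-1.1, -3.7, -0.9] twist -0.159   -> p [22.1 11.5 68.1] psi -29.0
[-1.0, -3.8, -0.6] twist -0.170   -> p [21.   7.6 68.7] psi -19.3
[-0.8, -4.0, -0.4] twist -0.178   -> p [20.4  3.6 69.1] psi -9.1
[-0.5, -4.1, -0.1] twist -0.182   -> p [20.3 -0.6 69.2] psi 1.3
[-0.3, -4.5, 0.2] twist -0.181   -> p [20.6 -5.1 69. ] psi 11.7
[-0.0, -4.4, 0.4] twist -0.176   -> p [21.6 -9.4 68.6] psi 21.8
[0.2, -4.3, 0.7] twist -0.167   -> p [ 23.  -13.5  67.9] psi 31.4
[0.3, -4.1, 1.0] twist -0.156   -> p [ 24.9 -17.2  66.9] psi 40.3
```

carry_out(targets=[{"xyz":[13.7,24.8,0],"twist":0},{"xyz":[0,0,0],"twist":0.172},{"xyz":[0,0,0],"twist":0.172},{"xyz":[0,0,0],"twist":0.172},{"xyz":[0,0,0],"twist":0.172}], hand=26)

```text
clock: 32.55
tool_pos: [0.5347, 0.0244, 0.2026]
tcp_rot: [[-0.953, 0.304, -0.0], [0.304, 0.953, -0.0], [0.0, -0.0, -1.0]]
force: [-0.6, -0.2, -0.4]
finger_gap: 0.0261
finger_force: 0.0
```

carry_out(targets=[{"xyz":[0,0,0],"twist":0.172},{"xyz":[0,0,0],"twist":0.172},{"xyz":[0,0,0],"twist":0.176},{"xyz":[0,0,10],"twist":0},{"xyz":[0,0,0],"twist":0}])

```text
clock: 33.17
tool_pos: [0.5336, 0.0244, 0.1914]
tcp_rot: [[-0.681, 0.732, -0.003], [0.732, 0.681, -0.001], [0.001, -0.002, -1.0]]
force: [0.1, 0.1, 0.9]
finger_gap: 0.0261
finger_force: 0.0
```

```bash
python3 c.py 3
```

```text
t33.17 p_s [ 30.5  26.  101.4] psi -68.5 F_s [0.15 0.02 0.9 ] tau7 0.017
t33.23 p_s [ 30.8  25.8 101.8] psi -68.6 F_s [0.11 0.03 0.74] tau7 0.014
```

carry_out(targets=[{"xyz":[0,0,15],"twist":0},{"xyz":[0,0,15],"twist":0},{"xyz":[0,0,8],"twist":0},{"xyz":[0,0,3],"twist":0},{"xyz":[0,0,0],"twist":0}])

```text
clock: 33.9
tool_pos: [0.5346, 0.0242, 0.1516]
tcp_rot: [[-0.679, 0.734, -0.0], [0.734, 0.679, -0.0], [0.0, -0.0, -1.0]]
force: [-0.1, -0.4, 0.3]
finger_gap: 0.0264
finger_force: 0.0
```

```bash
python3 c.py 3
```

```text
t33.90 p_s [31.4 25.5 61.6] psi -68.7 F_s [-0.22 -0.36  0.25] tau7 0.005
t33.95 p_s [31.6 25.4 61.9] psi -68.7 F_s [-0.01 -0.18  0.16] tau7 0.003
```

carry_out(targets=[{"xyz":[-1.1,-3.1,-1.7],"twist":-0.12},{"xyz":[-1.2,-3.1,-1.5],"twist":-0.128},{"xyz":[0,0,0],"twist":0}])

```text
clock: 34.38
tool_pos: [0.5325, 0.0179, 0.1557]
tcp_rot: [[-0.838, 0.546, 0.001], [0.546, 0.838, 0.0], [-0.001, 0.001, -1.0]]
force: [-0.2, -0.3, -0.0]
finger_gap: 0.0261
finger_force: 0.0
```

```bash
python3 c.py 3
```

```text
t34.38 p_s [27.1 20.4 65.7] psi -54.6 F_s [-0.3  -0.23 -0.02] tau7 0.205
t34.43 p_s [27.1 20.6 65.5] psi -54.6 F_s [-0.25 -0.24  0.32] tau7 0.087
```

carry_out(targets=[{"xyz":[-1.2,-3.3,-1.3],"twist":-0.137},{"xyz":[-1.2,-3.5,-1.1],"twist":-0.148},{"xyz":[0,0,0],"twist":0}])

```text
clock: 34.85
tool_pos: [0.531, 0.0113, 0.1576]
tcp_rot: [[-0.957, 0.29, 0.0], [0.29, 0.957, 0.0], [-0.0, 0.001, -1.0]]
force: [0.5, 0.1, 0.2]
finger_gap: 0.0262
finger_force: 0.2
```

```bash
python3 c.py 3
```

```text
t34.85 p_s [23.3 14.8 67.6] psi -38.3 F_s [ 0.49 -0.06  0.23] tau7 0.233
t34.90 p_s [23.3 14.8 67.5] psi -38.3 F_s [-0.09 -0.09  0.6 ] tau7 0.095
```

carry_out(targets=[{"xyz":[-1.1,-3.7,-0.9],"twist":-0.159},{"xyz":[-1.0,-3.8,-0.6],"twist":-0.17},{"xyz":[0,0,0],"twist":0}])

```text
clock: 35.33
tool_pos: [0.5313, 0.0049, 0.1589]
tcp_rot: [[-0.999, -0.035, -0.0], [-0.035, 0.999, 0.002], [0.0, 0.002, -1.0]]
force: [0.5, 2.9, 1.8]
finger_gap: 0.0264
finger_force: 1.2
```

```bash
python3 c.py 3
```

```text
t35.33 p_s [21.2  8.7 68.9] psi -19.5 F_s [1.5  2.51 1.78] tau7 0.249
t35.38 p_s [21.2  8.7 68.9] psi -19.5 F_s [1.06 2.96 0.91] tau7 0.084
```

carry_out(targets=[{"xyz":[-0.8,-4.0,-0.4],"twist":-0.178},{"xyz":[-0.5,-4.1,-0.1],"twist":-0.182},{"xyz":[0,0,0],"twist":0}])

```text
clock: 35.8
tool_pos: [0.5342, -0.0014, 0.1602]
tcp_rot: [[-0.922, -0.388, 0.001], [-0.388, 0.922, 0.004], [-0.002, 0.003, -1.0]]
force: [-0.1, 5.5, 4.5]
finger_gap: 0.0258
finger_force: 3.0
```

```bash
python3 c.py 3
```

```text
t35.80 p_s [21.6  1.8 70.2] psi 1.3 F_s [1.94 5.11 4.5 ] tau7 0.182
t35.85 p_s [21.6  1.8 70.2] psi 1.3 F_s [1.08 5.38 4.34] tau7 0.054
```

carry_out(targets=[{"xyz":[-0.3,-4,0],"twist":0},{"xyz":[0,-2,0],"twist":0},{"xyz":[0,-1,0],"twist":0},{"xyz":[0,-1,0],"twist":0}], hand=18)

```text
clock: 36.4
tool_pos: [0.5346, -0.0043, 0.1615]
tcp_rot: [[-0.921, -0.39, -0.007], [-0.39, 0.921, 0.01], [0.003, 0.012, -1.0]]
force: [-11.5, 10.3, 19.0]
finger_gap: 0.0179
finger_force: 11.3
```

```bash
python3 c.py 4
```

```text
t36.40 p_s [21.  -1.  71.5] psi 1.4 F_s [-6.91 13.8  18.99] tau7 -0.194
t36.47 p_s [20.9 -1.3 71.6] psi 1.4 F_s [-6.55 13.46 18.63] tau7 -0.179
```

carry_out(targets=[{"xyz":[0,-2,0],"twist":0},{"xyz":[0,-2,0],"twist":0},{"xyz":[0,-1,0],"twist":0},{"xyz":[0,-1,0],"twist":0}])

```text
clock: 37.05
tool_pos: [0.5367, -0.0137, 0.1629]
tcp_rot: [[-0.922, -0.388, -0.008], [-0.388, 0.922, 0.006], [0.005, 0.008, -1.0]]
force: [-13.3, 5.2, 25.7]
finger_gap: 0.018
finger_force: 13.6
```

```bash
python3 c.py 4
```

```text
t37.05 p_s [ 19.5 -10.6  72.9] psi 1.3 F_s [-10.5    9.7   25.66] tau7 -0.217
t37.12 p_s [ 19.4 -11.6  72.9] psi 1.3 F_s [-10.39   7.99  24.65] tau7 -0.195
```

carry_out(targets=[{"xyz":[0,-2,0],"twist":0},{"xyz":[0,-2,0],"twist":0},{"xyz":[0,-1,0],"twist":0},{"xyz":[0,-1,0],"twist":0}])

```text
clock: 37.7
tool_pos: [0.5404, -0.0222, 0.1623]
tcp_rot: [[-0.923, -0.386, -0.004], [-0.386, 0.923, 0.002], [0.003, 0.003, -1.0]]
force: [-10.4, 2.6, 18.0]
finger_gap: 0.0181
finger_force: 8.5
```

```bash
python3 c.py 4
```

```text
t37.70 p_s [ 19.9 -19.8  72.3] psi 1.2 F_s [-8.7   6.21 18.04] tau7 -0.170
t37.77 p_s [ 19.9 -19.9  72.2] psi 1.2 F_s [-7.63  5.53 17.89] tau7 -0.157
```

Fz of 20–25 N means a finger rode onto the top of the bar. I'll lift off to the viewing pose and find φ by silhouette fit in code, checked first against the earlier views.

carry_out(targets=[{"xyz":[0,0,-25],"twist":0},{"xyz":[0,0,-15],"twist":0},{"xyz":[-26,24,0],"twist":0},{"xyz":[0,0,0],"twist":0},{"xyz":[0,0,0],"twist":0}], hand=50)

```text
clock: 38.48
tool_pos: [0.5558, 0.0087, 0.1989]
tcp_rot: [[-0.922, -0.387, -0.001], [-0.387, 0.922, -0.001], [0.002, -0.001, -1.0]]
force: [-0.7, -0.1, 0.2]
finger_gap: 0.0503
finger_force: 0.0
```

```bash
cat > fit.py <<'E'
from h import *
K=np.array([[340.275,0,314.674],[0,340.275,240.788],[0,0,1]]);yw=np.radians(21.5)
S=np.array([[np.cos(yw),np.sin(yw),0],[-np.sin(yw),np.cos(yw),0],[0,0,1]]);P=np.array([.5147,-.011,.09]);th=.7
a=np.r_[np.sin(th),0,np.cos(th)];e=np.r_[np.cos(th),0,-np.sin(th)];Y=np.r_[0,1.,0]
def hull(ph,r,t):
    f=np.radians(ph);d=np.cos(f)*e+np.sin(f)*Y;n=-np.sin(f)*e+np.cos(f)*Y
    q=np.array([.054*a+s*.022*d+m*.007*n+h*.016*a for h in(-1,1) for s in(1,-1) for m in(1,-1)])
    return cv2.projectPoints(P+q@S,r,t,K,None)[0][:,0]
def fit(img,r,t,thr=45):
    dark=(img.max(2)<thr).astype(np.uint8)
    u,v=hull(0,r,t).mean(0);roi=np.zeros_like(dark);cv2.circle(roi,(int(u),int(v)),60,1,-1)
    # keep blob at knob centre
    nl,lab=cv2.connectedComponents(dark*roi);c=lab[int(v)-3:int(v)+4,int(u)-3:int(u)+4];l=np.bincount(c[c>0]).argmax();m=(lab==l).astype(np.uint8)
    best=[]
    for ph in np.arange(-90,90,2.):
        h=cv2.convexHull(hull(ph,r,t).astype(np.float32))
        for dx in(-4,-2,0,2,4):
            for dy in(-4,-2,0,2,4):
                k=np.zeros_like(m);cv2.fillConvexPoly(k,np.round(h+[dx,dy]).astype(np.int32),1)
                best.append(((k&m).sum()/(k|m).sum(),ph,dx,dy))
    best.sort(reverse=True);return m.sum(),best[:4]
if __name__=="__main__":
    f=robot.grab_frame("wrist");cv2.imwrite("pics/w_fit.png",f["color"][:,:,::-1]);print(fit(f["color"],f["rvec"],f["tvec"]))
E
python3 c.py 1; python3 - <<'E'
from fit import *
im=cv2.imread("pics/w6.png");c=np.zeros((480,640,3),np.uint8)+255;c[110:350,160:460]=cv2.resize(im,(300,240),interpolation=cv2.INTER_AREA)
print("w6 (117=-63)",fit(c,np.array([-1.65556,-2.45368,-.356134]),np.array([.202327,-.523035,.196679])))
im=cv2.imread("pics/w3.png");c[:]=255;c[100:400,140:500]=cv2.resize(im,(360,300),interpolation=cv2.INTER_AREA)
print("w3 (0)",fit(c,np.array([-1.66614,-2.447225,-.3530077]),np.array([.194205,-.524459,.194372])))
E
python3 fit.py
```

```text
t38.48 p_s [ 45.5   3.3 108.9] psi 1.3 F_s [-0.7  0.2  0.2] tau7 -0.006
w6 (117=-63) (np.uint64(3602), [(np.float64(0.9001251564455569), np.float64(-62.0), 0, -2), (np.float64(0.8992733650714106), np.float64(-58.0), 0, -2), (np.float64(0.8972756810797301), np.float64(-62.0), 0, -4), (np.float64(0.8967693084300858), np.float64(-56.0), 0, -2)])
w3 (0) (np.uint64(1865), [(np.float64(0.8983622350674374), np.float64(0.0), 0, -2), (np.float64(0.8883564925730714), np.float64(0.0), 0, 0), (np.float64(0.881145584725537), np.float64(0.0), 0, -4), (np.float64(0.8768867924528302), np.float64(2.0), 0, -2)])
(np.uint64(2181), [(np.float64(0.8929752066115703), np.float64(8.0), 0, 0), (np.float64(0.8906314486174164), np.float64(8.0), 0, -2), (np.float64(0.8844097079391197), np.float64(8.0), 0, 2), (np.float64(0.8675091724419078), np.float64(8.0), 0, -4)])
```

The fit works (−62 and 0 reproduced). The bar is now at φ_B = 8° (φ = 188°). I'll straddle the uphill corner again at 18 mm, as in the clean first measurement, and feel both ways.

carry_out(targets=[{"xyz":[25.2,-7,0],"twist":-0.14},{"xyz":[0,0,15],"twist":0},{"xyz":[0,0,0],"twist":0},{"xyz":[0,0,0],"twist":0},{"xyz":[0,0,0],"twist":0}], hand=18)

```text
clock: 39.15
tool_pos: [0.5364, -0.0064, 0.1846]
tcp_rot: [[-0.858, -0.513, 0.001], [-0.513, 0.858, -0.0], [-0.001, -0.0, -1.0]]
force: [-0.2, 0.2, 0.2]
finger_gap: 0.018
finger_force: 0.0
```

```bash
python3 c.py 3
```

```text
t39.15 p_s [21.9 -3.6 94.6] psi 9.4 F_s [-0.11  0.25  0.17] tau7 -0.003
t39.20 p_s [21.8 -3.7 94.6] psi 9.4 F_s [0.19 0.38 0.1 ] tau7 -0.003
```

carry_out(targets=[{"xyz":[1.4,-0.4,10],"twist":0},{"xyz":[0,0,10],"twist":0},{"xyz":[0,0,3.5],"twist":0},{"xyz":[0,0,0],"twist":0},{"xyz":[0,0,0],"twist":0}])

```text
clock: 39.88
tool_pos: [0.535, -0.0079, 0.161]
tcp_rot: [[-0.859, -0.513, 0.0], [-0.513, 0.859, 0.0], [-0.0, -0.0, -1.0]]
force: [-0.2, -0.1, -0.7]
finger_gap: 0.0181
finger_force: 0.0
```

```bash
python3 c.py 3
```

```text
t39.88 p_s [20.  -4.5 71. ] psi 9.3 F_s [-0.26 -0.03 -0.65] tau7 0.000
t39.93 p_s [20.1 -4.6 71.1] psi 9.3 F_s [-0.4   0.32  0.03] tau7 -0.000
```

carry_out(targets=[{"xyz":[0,-3,0],"twist":0},{"xyz":[0,-2,0],"twist":0},{"xyz":[0,-2,0],"twist":0},{"xyz":[0,-2,0],"twist":0},{"xyz":[0,-1,0],"twist":0}])

```text
clock: 40.6
tool_pos: [0.5367, -0.0103, 0.1607]
tcp_rot: [[-0.857, -0.516, -0.008], [-0.516, 0.857, 0.008], [0.003, 0.011, -1.0]]
force: [-7.6, 10.2, 6.1]
finger_gap: 0.018
finger_force: 6.5
```

```bash
python3 c.py 4
```

```text
t40.60 p_s [20.7 -7.5 70.7] psi 9.6 F_s [-3.34 12.3   6.09] tau7 -0.121
t40.67 p_s [20.7 -7.5 70.7] psi 9.6 F_s [-3.24 11.6   6.78] tau7 -0.108
```

carry_out(targets=[{"xyz":[0,3,0],"twist":0},{"xyz":[0,4,0],"twist":0},{"xyz":[0,4,0],"twist":0},{"xyz":[0,4,0],"twist":0},{"xyz":[0,3,0],"twist":0}])

```text
clock: 41.38
tool_pos: [0.5317, -0.0036, 0.1615]
tcp_rot: [[-0.86, -0.511, 0.002], [-0.511, 0.86, -0.003], [-0.001, -0.004, -1.0]]
force: [1.0, -5.3, 2.6]
finger_gap: 0.0183
finger_force: 2.3
```

```bash
python3 c.py 3
```

```text
t41.38 p_s [18.5  0.6 71.5] psi 9.2 F_s [-1.03 -5.24  2.63] tau7 0.086
t41.43 p_s [18.5  1.2 71.5] psi 9.2 F_s [-1.2  -3.91  2.6 ] tau7 0.050
```

carry_out(targets=[{"xyz":[0,2,0],"twist":0},{"xyz":[0,2,0],"twist":0},{"xyz":[0,1,0],"twist":0},{"xyz":[0,1,0],"twist":0}])

```text
clock: 41.98
tool_pos: [0.5285, 0.0023, 0.1618]
tcp_rot: [[-0.859, -0.511, 0.002], [-0.511, 0.859, -0.002], [-0.001, -0.002, -1.0]]
force: [0.2, -4.8, 5.7]
finger_gap: 0.0179
finger_force: 3.1
```

```bash
python3 c.py 4
```

```text
t41.98 p_s [17.7  7.3 71.8] psi 9.3 F_s [-1.61 -4.53  5.74] tau7 0.080
t42.05 p_s [17.7  7.5 71.8] psi 9.3 F_s [-1.67 -4.59  4.87] tau7 0.066
```

Past φ_B≈0 the +φ push is heavy (12 N) and the −φ push is light (about 4.5 N), so the low point is at smaller φ_B, around −20°. I'll square the jaws to φ_B≈−20 and take a matched pair there.

carry_out(targets=[{"xyz":[-2,0,0.3],"twist":0.185},{"xyz":[-2,0,0.3],"twist":0.185},{"xyz":[0,0,0],"twist":0.185},{"xyz":[0,0,0],"twist":0}])

```text
clock: 42.62
tool_pos: [0.5311, 0.007, 0.16]
tcp_rot: [[-1.0, 0.014, -0.0], [0.014, 1.0, 0.001], [0.0, 0.001, -1.0]]
force: [1.0, -1.5, -0.0]
finger_gap: 0.0184
finger_force: 0.6
```

```bash
python3 c.py 3
```

```text
t42.62 p_s [21.9 10.7 70. ] psi -22.3 F_s [ 0.41 -1.72 -0.01] tau7 -0.293
t42.68 p_s [21.7 10.7 70. ] psi -22.3 F_s [ 0.47 -1.08  0.26] tau7 -0.124
```

carry_out(targets=[{"xyz":[0,2,0],"twist":0},{"xyz":[0,2,0],"twist":0},{"xyz":[0,2,0],"twist":0},{"xyz":[0,2,0],"twist":0}])

```text
clock: 43.22
tool_pos: [0.53, 0.0109, 0.1598]
tcp_rot: [[-1.0, 0.018, -0.003], [0.018, 1.0, -0.003], [0.003, -0.003, -1.0]]
force: [-1.9, -6.3, 2.2]
finger_gap: 0.0181
finger_force: 3.2
```

```bash
python3 c.py 4
```

```text
t43.23 p_s [22.3 14.8 69.8] psi -22.5 F_s [-4.07 -5.21  2.15] tau7 0.078
t43.30 p_s [22.3 15.1 69.8] psi -22.5 F_s [-3.28 -4.79  1.72] tau7 0.051
```

carry_out(targets=[{"xyz":[0,2,0],"twist":0},{"xyz":[0,1,0],"twist":0},{"xyz":[0,1,0],"twist":0}])

```text
clock: 43.75
tool_pos: [0.5293, 0.0142, 0.1595]
tcp_rot: [[-1.0, 0.019, -0.005], [0.019, 1.0, -0.004], [0.005, -0.004, -1.0]]
force: [-1.8, -7.6, 0.9]
finger_gap: 0.0178
finger_force: 3.5
```

```bash
python3 c.py 4
```

```text
t43.75 p_s [22.8 18.  69.5] psi -22.6 F_s [-4.49 -6.39  0.87] tau7 0.080
t43.83 p_s [22.9 18.2 69.4] psi -22.6 F_s [-3.98 -5.66  1.27] tau7 0.067
```

carry_out(targets=[{"xyz":[0,-4,0],"twist":0},{"xyz":[0,-4,0],"twist":0},{"xyz":[0,-4,0],"twist":0},{"xyz":[0,-3,0],"twist":0},{"xyz":[0,-2,0],"twist":0}])

```text
clock: 44.52
tool_pos: [0.5307, 0.0042, 0.1606]
tcp_rot: [[-1.0, 0.014, -0.001], [0.014, 1.0, 0.004], [0.001, 0.004, -1.0]]
force: [-3.2, 5.8, 4.5]
finger_gap: 0.0182
finger_force: 3.3
```

```bash
python3 c.py 4
```

```text
t44.52 p_s [20.5  8.3 70.6] psi -22.3 F_s [-0.86  6.61  4.53] tau7 -0.101
t44.60 p_s [20.4  8.3 70.6] psi -22.3 F_s [-0.24  6.01  4.14] tau7 -0.075
```

carry_out(targets=[{"xyz":[0,-2,0],"twist":0},{"xyz":[0,-1,0],"twist":0},{"xyz":[0,-1,0],"twist":0}])

```text
clock: 45.05
tool_pos: [0.5305, 0.0027, 0.1608]
tcp_rot: [[-1.0, 0.013, -0.002], [0.013, 1.0, 0.007], [0.002, 0.007, -1.0]]
force: [-3.8, 9.4, 4.7]
finger_gap: 0.0182
finger_force: 4.3
```

```bash
python3 c.py 4
```

```text
t45.05 p_s [19.7  6.9 70.8] psi -22.2 F_s [-0.04 10.13  4.73] tau7 -0.128
t45.12 p_s [19.7  7.  70.8] psi -22.2 F_s [-0.11  9.27  4.92] tau7 -0.113
```

Matched readings put the low point at φ_B ≈ −15 to −30°. I'll do one more slow pair for accuracy.

carry_out(targets=[{"xyz":[0,-1,0],"twist":0},{"xyz":[0,-1,0],"twist":0},{"xyz":[0,-1,0],"twist":0},{"xyz":[0,-1,0],"twist":0}])

```text
clock: 45.7
tool_pos: [0.5303, 0.0004, 0.1614]
tcp_rot: [[-1.0, 0.011, -0.003], [0.011, 1.0, 0.009], [0.003, 0.009, -1.0]]
force: [-5.8, 11.3, 9.1]
finger_gap: 0.0177
finger_force: 6.4
```

```bash
python3 c.py 3
```

```text
t45.70 p_s [18.7  4.9 71.4] psi -22.1 F_s [-1.25 12.66  9.09] tau7 -0.166
t45.75 p_s [18.7  4.8 71.4] psi -22.1 F_s [-0.89 12.05  9.08] tau7 -0.154
```

carry_out(targets=[{"xyz":[0,4,0],"twist":0},{"xyz":[0,4,0],"twist":0},{"xyz":[0,4,0],"twist":0},{"xyz":[0,2,0],"twist":0}])

```text
clock: 46.3
tool_pos: [0.5303, 0.0049, 0.1607]
tcp_rot: [[-1.0, 0.017, -0.002], [0.017, 1.0, -0.002], [0.002, -0.002, -1.0]]
force: [-2.9, -1.8, 3.5]
finger_gap: 0.0178
finger_force: 2.2
```

carry_out(targets=[{"xyz":[0,1,0],"twist":0},{"xyz":[0,1,0],"twist":0},{"xyz":[0,1,0],"twist":0},{"xyz":[0,1,0],"twist":0}])

```text
clock: 46.8
tool_pos: [0.532, 0.0116, 0.1602]
tcp_rot: [[-1.0, 0.016, 0.001], [0.016, 1.0, 0.0], [-0.001, 0.0, -1.0]]
force: [0.6, -0.3, -0.1]
finger_gap: 0.018
finger_force: 0.1
```

```bash
python3 c.py 3
```

```text
t46.80 p_s [24.3 14.7 70.2] psi -22.4 F_s [ 0.47 -0.49 -0.06] tau7 0.011
t46.85 p_s [24.2 14.7 70.3] psi -22.4 F_s [ 0.13 -0.21 -0.07] tau7 0.001
```

carry_out(targets=[{"xyz":[0,1,0],"twist":0},{"xyz":[0,1,0],"twist":0},{"xyz":[0,1,0],"twist":0},{"xyz":[0,1,0],"twist":0}])

```text
clock: 47.4
tool_pos: [0.5315, 0.0124, 0.1602]
tcp_rot: [[-1.0, 0.018, 0.001], [0.018, 1.0, -0.003], [-0.001, -0.003, -1.0]]
force: [1.3, -6.6, -0.6]
finger_gap: 0.0179
finger_force: 2.8
```

```bash
python3 c.py 3
```

```text
t47.40 p_s [24.2 15.6 70.2] psi -22.6 F_s [-1.21 -6.61 -0.61] tau7 0.040
t47.45 p_s [24.2 15.6 70.2] psi -22.6 F_s [-0.84 -6.18 -0.65] tau7 0.027
```

carry_out(targets=[{"xyz":[0,-4,0],"twist":0},{"xyz":[0,-4,0],"twist":0},{"xyz":[0,-2,0],"twist":0},{"xyz":[0,-1,0],"twist":0},{"xyz":[0,-1,0],"twist":0}])

```text
clock: 48.12
tool_pos: [0.5311, 0.0065, 0.1603]
tcp_rot: [[-1.0, 0.014, -0.0], [0.014, 1.0, 0.004], [0.0, 0.004, -1.0]]
force: [-0.8, 6.8, 0.2]
finger_gap: 0.0182
finger_force: 3.4
```

```bash
python3 c.py 3
```

```text
t48.12 p_s [21.6 10.3 70.3] psi -22.3 F_s [1.76 6.63 0.2 ] tau7 -0.070
t48.18 p_s [21.7 10.3 70.3] psi -22.3 F_s [ 2.62  5.95 -0.  ] tau7 -0.057
```

carry_out(targets=[{"xyz":[0,-1,0],"twist":0},{"xyz":[0,-1,0],"twist":0},{"xyz":[0,-1,0],"twist":0}])

```text
clock: 48.6
tool_pos: [0.531, 0.0053, 0.1605]
tcp_rot: [[-1.0, 0.013, -0.001], [0.013, 1.0, 0.006], [0.001, 0.006, -1.0]]
force: [-0.3, 9.5, 1.6]
finger_gap: 0.0177
finger_force: 4.5
```

```bash
python3 c.py 3
```

```text
t48.60 p_s [21.2  9.2 70.5] psi -22.2 F_s [3.15 8.94 1.6 ] tau7 -0.096
t48.65 p_s [21.1  9.2 70.5] psi -22.2 F_s [2.4  8.74 1.67] tau7 -0.084
```

```bash
python3 - <<'E'
import numpy as np
from scipy.optimize import least_squares
# phi (deg), dir, T
D=[(-7,-1,.199),(-20,-1,.19),(-15,1,.146),(12,1,.095),(17,1,.078),(159,1,.087),(194,1,.26),(184,-1,.103),(165,-1,.114),(153,-1,.126),(143,-1,.1445),(161,1,.10),(165,1,.171),(170.5,1,.225),(159,1,.17)]
D=np.array(D)
for D0,A in((.14,.09),(.14,.11),(.14,.13)):
    f=lambda x:(x[0]*(D0-D[:,1]*A*np.sin(np.radians(x[1]-D[:,0])))-D[:,2])/.02
    for loss in("linear","soft_l1"):
        r=least_squares(f,[1,155],loss=loss);J=np.linalg.inv(r.jac.T@r.jac);print(A,loss,r.x.round(2),(J[1,1]**.5).round(1),(r.fun*.02).round(3))
E
```

```text
0.09 linear [  1.06 150.94] 3.5 [-0.015 -0.026 -0.021 -0.009  0.002  0.075 -0.046 -0.007  0.011  0.019
  0.017  0.065  0.001 -0.044 -0.008]
0.09 soft_l1 [  1.09 147.47] 4.8 [-0.004 -0.016 -0.023 -0.011 -0.     0.085 -0.036 -0.009  0.009  0.017
  0.016  0.075  0.011 -0.034  0.002]
0.11 linear [  1.06 153.99] 2.8 [-0.013 -0.03  -0.02  -0.019 -0.009  0.071 -0.037 -0.013  0.012  0.024
  0.026  0.062 -0.001 -0.044 -0.012]
0.11 soft_l1 [  1.09 151.86] 4.3 [-0.002 -0.02  -0.02  -0.019 -0.01   0.081 -0.026 -0.014  0.012  0.025
  0.027  0.072  0.01  -0.033 -0.002]
0.13 linear [  1.05 156.1 ] 2.4 [-0.012 -0.033 -0.02  -0.028 -0.02   0.067 -0.028 -0.02   0.012  0.029
  0.034  0.059 -0.002 -0.044 -0.016]
0.13 soft_l1 [  1.09 154.74] 4.1 [-0.001 -0.024 -0.018 -0.028 -0.02   0.077 -0.017 -0.019  0.014  0.031
  0.038  0.069  0.008 -0.033 -0.006]
```

The fit gives heavy-side-down at φ≈152°, i.e. φ_B≈−28°±5. I'll push the bar back from about −21° to −28°, lift and check by silhouette.

carry_out(targets=[{"xyz":[0,4,0],"twist":0},{"xyz":[0,4,0],"twist":0},{"xyz":[0,3,0],"twist":0},{"xyz":[0,2,0],"twist":0},{"xyz":[0,2,0],"twist":0}])

```text
clock: 49.32
tool_pos: [0.5313, 0.0113, 0.1601]
tcp_rot: [[-1.0, 0.019, -0.0], [0.019, 1.0, -0.004], [-0.0, -0.004, -1.0]]
force: [-0.4, -5.7, -1.2]
finger_gap: 0.018
finger_force: 3.1
```

```bash
python3 c.py 3
```

```text
t49.33 p_s [23.6 14.7 70.1] psi -22.6 F_s [-2.43 -5.18 -1.24] tau7 0.060
t49.38 p_s [23.6 14.7 70.1] psi -22.6 F_s [-2.16 -5.38 -0.77] tau7 0.035
```

carry_out(targets=[{"xyz":[0,-4,0],"twist":0},{"xyz":[0,0,-15],"twist":0},{"xyz":[0,0,-25],"twist":0},{"xyz":[-26,0,0],"twist":0},{"xyz":[0,0,0],"twist":0}])

```text
clock: 50.05
tool_pos: [0.5595, 0.0117, 0.2021]
tcp_rot: [[-1.0, 0.016, 0.004], [0.016, 1.0, 0.001], [-0.004, 0.001, -1.0]]
force: [-0.6, 0.3, 0.4]
finger_gap: 0.0181
finger_force: 0.0
```

carry_out(targets=[{"xyz":[0,0,0],"twist":0}], hand=50)

```text
clock: 50.18
tool_pos: [0.5567, 0.011, 0.2004]
tcp_rot: [[-1.0, 0.016, -0.001], [0.016, 1.0, 0.0], [0.001, 0.0, -1.0]]
force: [-0.4, 0.2, 0.6]
finger_gap: 0.0349
finger_force: 0.0
```

```bash
python3 c.py 2; python3 fit.py; python3 p.py
```

```text
t50.17 p_s [ 47.2   5.1 110.4] psi -22.4 F_s [-0.3   0.28  0.55] tau7 -0.001
t50.20 p_s [ 47.    5.1 110.3] psi -22.4 F_s [-0.2   0.25  0.36] tau7 -0.001
(np.uint64(2393), [(np.float64(0.8936651583710408), np.float64(-24.0), 0, 0), (np.float64(0.887260428410372), np.float64(-24.0), 0, 2), (np.float64(0.8837467604590892), np.float64(-26.0), 0, 2), (np.float64(0.8830495928941525), np.float64(-26.0), 0, 0)])
50.27 pos [0.5563 0.0107 0.2   ] yaw 179.06 F [-0.22  0.17  0.26] M [ 0.023  0.027 -0.047] gap 0.04931039641311649 0.0 j [-0.4583  0.2589  0.4213  1.8804 -0.123   1.0288  1.5687]
```

The silhouette shows the bar at −24.5°, which agrees with the low point within error. Now the final grip on the bar top at that angle, centred over the knob.

carry_out(targets=[{"xyz":[6.4,-8.2,0],"twist":0.17},{"xyz":[0,0,20],"twist":0},{"xyz":[0,0,20],"twist":0},{"xyz":[0,0,12],"twist":0},{"xyz":[0,0,6],"twist":0}], hand=45)

```text
clock: 50.9
tool_pos: [0.55, 0.0024, 0.1415]
tcp_rot: [[-0.983, 0.186, -0.001], [0.186, 0.983, -0.0], [0.001, -0.0, -1.0]]
force: [-0.5, 0.3, 0.2]
finger_gap: 0.045
finger_force: 0.0
```

carry_out(targets=[{"xyz":[0,0,0],"twist":0},{"xyz":[0,0,0],"twist":0},{"xyz":[0,0,0],"twist":0}], squeeze=20)

```text
clock: 51.28
tool_pos: [0.5513, 0.0023, 0.1429]
tcp_rot: [[-0.983, 0.186, 0.001], [0.186, 0.983, 0.0], [-0.001, 0.0, -1.0]]
force: [0.6, 0.4, 0.0]
finger_gap: 0.0448
finger_force: 0.0
```

```bash
python3 c.py 2; python3 fit.py
```

```text
t51.27 p_s [38.9 -1.  52.9] psi -32.2 F_s [0.71 0.1  0.  ] tau7 -0.000
t51.30 p_s [38.9 -1.  52.9] psi -32.2 F_s [ 0.31 -0.03  0.24] tau7 -0.000
(np.uint64(3963), [(np.float64(0.895390872119295), np.float64(-26.0), 0, 0), (np.float64(0.895390872119295), np.float64(-26.0), -2, -2), (np.float64(0.895215869311552), np.float64(-24.0), -2, -2), (np.float64(0.894331700489853), np.float64(-24.0), 0, 0)])
```

carry_out(targets=[{"xyz":[0,0,0],"twist":0},{"xyz":[0,0,0],"twist":0},{"xyz":[0,0,0],"twist":0},{"xyz":[0,0,0],"twist":0},{"xyz":[0,0,0],"twist":0}], hand=0, squeeze=20)

```text
clock: 52.0
tool_pos: [0.5512, 0.0043, 0.1427]
tcp_rot: [[-0.983, 0.184, 0.001], [0.184, 0.983, 0.002], [-0.0, 0.002, -1.0]]
force: [-0.4, 5.1, 2.2]
finger_gap: 0.0174
finger_force: 18.7
```

```bash
python3 c.py 3; python3 fit.py; python3 p.py
```

```text
t52.00 p_s [39.6  0.9 52.7] psi -32.1 F_s [1.52 4.87 2.18] tau7 -0.012
t52.05 p_s [39.6  0.9 52.7] psi -32.1 F_s [2.27 4.99 2.15] tau7 -0.012
(np.uint64(5586), [(np.float64(0.6752568637358936), np.float64(-26.0), 2, 2), (np.float64(0.6732839838492598), np.float64(-26.0), 0, 0), (np.float64(0.6727211570803902), np.float64(-26.0), 0, 2), (np.float64(0.6696323652845392), np.float64(-26.0), 2, 4)])
52.15 pos [0.5512 0.0043 0.1427] yaw 169.38 F [0.06 5.13 2.83] M [ 1.038  0.013 -0.007] gap 0.017323519778700194 18.70942194160307 j [-0.4525  0.3259  0.4329  1.9398 -0.1736  0.9105  1.4527]
```

The knob is gripped at φ_B≈−26° (18.7 N, still), with the grasp point about 23 mm from the knob centre. Handing in.

```bash
python3 -c "
from workcell import robot
print(robot.finish_job())"
```

```text
the job is handed in; nothing more can be done
None
```

The job is handed in with the head at its 40° stop and the knob gripped at 18.7 N with the drum still; I placed the heavy side at the low point to an estimated ±8° from noisy force readings, the bystanders were not touched as far as I could tell (not re-measured), and no verdict came back.

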